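# Set up the T-shirt press for neck labels

## Robot

A 7-joint arm with a two-finger parallel gripper is mounted at the origin on the work surface. World frame = base frame: x ahead of the robot, y to its left, z up, the work surface at z = 0. Lengths are in m, angles in rad, forces in N, time in s.
With the tool pointing down it reaches from about 0.425 to 1.025 m from the base axis. Payload 9.4 kg.
Tool frame: the origin (TCP) lies midway between the tips of the shut fingers; the grasp point (between the pads) lies 19 mm behind it (arm.hold_point_z is the distance from the TCP to the grasp point, in m); z points along the fingers, y is the direction in which the jaws open and shut (so a half turn about z gives the same grasp; the last joint's range is limited). The gripper opens to 85 mm and grips with 20 to 120 N. Pads are 22 mm wide; open, the fingers measure 114 mm over their backs; the gripper's body (76 mm by 85 mm) begins 54 mm behind the grasp point. The pads swing forward as they close: fully open they stand 13 mm farther back than shut.
Start: joints at [1.092, 0.599, -0.003, 1.599, 0.002, 0.943, -0.08], TCP at [0.284, -0.667, 0.231] pointing down, gripper open.
Joint ranges: [-2.57, 2.57], [-0.35, 1.97], [-1.29, 1.29], [0.11, 2.56], [-1.05, 4.19], [0.11, 1.86], [-2.63, 2.63]. Speed limits (rad/s): [2.22, 2.22, 3.01, 3.01, 3.14, 3.14, 3.14].

## Interface

Orientations are given as [roll, pitch, yaw] about the fixed x, y, z axes, in that order (R = Rz(yaw) Ry(pitch) Rx(roll)).
In Python, from rig import arm gives the robot as it stands.
- The arm moves only by the tool servo_tool, never from a script. Its argument "steps" is a list of rows, each an object of numbers: "tx", "ty", "tz": the shift along the tool's x, y, z in cm; "wx", "wy", "wz": the turn, a rotation vector about the tool's x, y, z in rad; "fingers": the opening, from -1 (shut) to 1 (fully open). In form: [{"tx": .., "ty": .., "tz": .., "wx": .., "wy": .., "wz": .., "fingers": ..}, ...]. A call has 1 to 8 rows; each row is the pose to reach, as a shift and turn from the pose commanded when the call began, along the tool's axes at that moment; what a row does not reach only later rows make up. A row lasts 1/12 s, in which the tool goes at most 41.7 mm and 7.16 degrees, less where a joint would pass 70% of its speed; a pose out of reach is approached as far as the arm can. A call with a gripper value outside its range is refused whole. The fingers move at their own pace and stop on an object; "squeeze" is the grip in N (left out, the last holds). Time passes only in rows, so rows that repeat a pose let the fingers close. It gives the time, the measured TCP pose, the force and the opening at its end, in the units of the state.
- arm.get_state(): the state, without advancing time (a new reading comes with each control period).
- arm.grab_frame(name): name is "scene" or "top" or "wrist"; returns a dict with "img" (480x640x3 uint8, red, green, blue), "range_z" (480x640 float32, m along the optical axis (not along the pixel's ray), 0 where there is no reading), "K" (3x3 intrinsics, pixels), "world_from_camera" (4x4, takes a point from camera to world coordinates); the wrist camera has in their place "tool_from_camera" (4x4, takes a point from camera to tool coordinates, whose origin is the TCP and whose axes are the flange's). Camera axes: x right, y down, z forward; pixel columns grow to the right and rows downward; lengths in m; the calibration is good to about 2 mm. A picture is of the moment at which its call begins: read the wrist's pose just before it.
- arm.close_job(): hands the job in, once; it reports no verdict.
The state is a dict: "clock": time; "joint_pos": joint angles; "qd": joint speeds; "joint_efforts": joint torques, N m; "tcp_pos": TCP position; "tool_rot": TCP orientation; "ft_force": force on the tool from outside, world axes, zero at the start; "wrist_torque": the same for the moment, N m; "width": opening from 0.0 (shut) to 1.0 (fully open).
Only numpy, scipy, OpenCV 4.12 (cv2) and the standard library are available. Lean on these libraries where they do the work, as an engineer would, in place of code of your own. Each camera call takes 0.05 s, during which the arm holds its last target. There are 200 camera calls.

## Task

Set this tabletop T-shirt printing press up for neck labels: put every loose keyed spacer ring on the platen post, turning each one until its tab drops into the keyway and it sits fully down, then fit the small label platen on top of them in the same way, fully home with its tab in the keyway. Also lock the off-contact stop by turning its jam nut clockwise down against the boss, without shifting the stop screw's setting. Leave the paints, brushes and tools on the table where they are.

Things in the scene. Friction and masses are not known exactly. Their poses are not given: they have to be found in the camera images.
- press: the press, fixed to the table: grey base casting 140 mm (its x) by 400 mm (its y, from -75 to +325 mm), 20 mm high. Origin on the axis of the platen post, at table height, z up. The steel platen post stands at x = y = 0, the stop screw at y = +140 mm, a hinge tower 115 mm tall over the base at y = +255 to +315 mm
- post_foot (a point): point on the post's axis at the base's top face (20 mm above the table), where the first spacer sits; axes as the press. From here up, 44 mm of the post are 32 mm in diameter (1 mm chamfer on top) with a keyway down the full length on the press's -x side, 11 mm wide, its floor 10.5 mm from the axis
- post_top (a point): top of the post, 56 mm above post_foot. The top 12 mm are a plain pilot 19 mm in diameter; below it is the shoulder of the 32 mm part, on which a tab rests unless it is over the keyway
- spacer_a: loose aluminium spacer ring (None: absent), 58 mm outside diameter, 8 mm thick, bore 34 mm, 50 g. A tab 8 mm wide reaches from the bore inwards to 12 mm from the axis, on the ring's -x side, in the upper 4 mm of the thickness only: the bore centres on the post before the tab meets the shoulder. Origin: centre of the underside, z up. Keyed on the post, its x axis points as the press's x
- spacer_b: loose aluminium spacer ring (None: absent), 58 mm outside diameter, 8 mm thick, bore 34 mm, 50 g. A tab 8 mm wide reaches from the bore inwards to 12 mm from the axis, on the ring's -x side, in the upper 4 mm of the thickness only: the bore centres on the post before the tab meets the shoulder. Origin: centre of the underside, z up. Keyed on the post, its x axis points as the press's x
- spacer_c: loose aluminium spacer ring (None: absent), 58 mm outside diameter, 8 mm thick, bore 34 mm, 50 g. A tab 8 mm wide reaches from the bore inwards to 12 mm from the axis, on the ring's -x side, in the upper 4 mm of the thickness only: the bore centres on the post before the tab meets the shoulder. Origin: centre of the underside, z up. Keyed on the post, its x axis points as the press's x
- spacer_d: loose aluminium spacer ring (None: absent), 58 mm outside diameter, 8 mm thick, bore 34 mm, 50 g. A tab 8 mm wide reaches from the bore inwards to 12 mm from the axis, on the ring's -x side, in the upper 4 mm of the thickness only: the bore centres on the post before the tab meets the shoulder. Origin: centre of the underside, z up. Keyed on the post, its x axis points as the press's x
- platen: label platen, 0.3 kg, standing on its hub: flat board 66 mm wide (y), 10 mm thick, from x = -70 mm (half-round nose) to +60 mm (square tail), its underside at z = 42 mm. Round hub below, 50 mm outside, bore 34 mm open below, tab 8 mm wide to 12 mm from the axis on the nose side, z = 4 to 12 mm. Origin: centre of the hub's underside. Fitted: x axis as the press's x, hub on the top spacer
- stop_screw (a joint): turn of the off-contact stop screw in its boss (rad, clockwise from above grows), 0 is the setting that has been made. It is stiff: about 0.7 N m turn it
- jam_nut (a joint): turn of the jam nut on the stop screw (rad, clockwise from above grows): negative while backed off, 0 when it bears on the boss, where it stops; turned harder it drags the screw round with it. It turns freely (0.04 N m) and sinks 0.32 mm per rad
- jam_nut_mid (a point): centre of the jam nut, a steel hexagon 24 mm across flats, 10 mm thick. The boss under it is 41 mm in diameter, its top 50 mm above the table; seated, the nut's centre is 55 mm above the table. The 16 mm screw stands 39 mm above the boss. The point turns with the nut: x is square to a pair of flats (as is every 60 degrees from it), z up
- paint_pot: small paint pot, 36 mm diameter, 42 mm high, standing among the parts; leave
- gold_jar: paint jar, 52 mm diameter, 65 mm high, origin at its foot; leave
- spray_can: spray can, 65 mm diameter, 192 mm high, origin at its foot; leave
- tape_roll: roll of tape, 90 mm diameter, 24 mm high, lying flat; leave
- squeegee: squeegee, 240 mm long, lying on the far side; leave
- ink_knife: ink knife with a wooden handle, 260 mm long, lying; leave
- brush_cup: clear cup with foam brushes, 74 mm diameter, 170 mm high; leave
- foam_brush: foam brush, 150 mm long, lying; leave

How it is judged:
On the way, in this order (a step that is already met when the one before it is completed fails the run):
1. every spacer is fully down on the platen post with its tab in the keyway (horizontal distance between each of spacer_a, spacer_b, spacer_c, spacer_d and post_foot below 0.003 m and angle between each of spacer_a, spacer_b, spacer_c, spacer_d's own z axis and vertical below 0.06 rad and angle between the x axis of each of spacer_a, spacer_b, spacer_c, spacer_d and the x axis of press, either way round below 0.2 rad and (z of spacer_a in the frame of post_foot between -0.002 and 0.0018 m or z of spacer_a in the frame of spacer_b between 0.0065 and 0.0098 m or z of spacer_a in the frame of spacer_c between 0.0065 and 0.0098 m or z of spacer_a in the frame of spacer_d between 0.0065 and 0.0098 m) and (z of spacer_b in the frame of post_foot between -0.002 and 0.0018 m or z of spacer_b in the frame of spacer_a between 0.0065 and 0.0098 m or z of spacer_b in the frame of spacer_c between 0.0065 and 0.0098 m or z of spacer_b in the frame of spacer_d between 0.0065 and 0.0098 m) and (z of spacer_c in the frame of post_foot between -0.002 and 0.0018 m or z of spacer_c in the frame of spacer_a between 0.0065 and 0.0098 m or z of spacer_c in the frame of spacer_b between 0.0065 and 0.0098 m or z of spacer_c in the frame of spacer_d between 0.0065 and 0.0098 m) and (z of spacer_d in the frame of post_foot between -0.002 and 0.0018 m or z of spacer_d in the frame of spacer_a between 0.0065 and 0.0098 m or z of spacer_d in the frame of spacer_b between 0.0065 and 0.0098 m or z of spacer_d in the frame of spacer_c between 0.0065 and 0.0098 m)), for 0.2 s.
2. the platen is home on top of the spacers with its tab in the keyway (horizontal distance between platen and post_foot below 0.003 m and angle between platen's own z axis and vertical below 0.06 rad and angle between the x axis of platen and the x axis of press, either way round below 0.2 rad and (z of platen in the frame of spacer_a between 0.0065 and 0.0098 m or z of platen in the frame of spacer_b between 0.0065 and 0.0098 m or z of platen in the frame of spacer_c between 0.0065 and 0.0098 m or z of platen in the frame of spacer_d between 0.0065 and 0.0098 m)), for 0.2 s.
At the end, for the whole second after the job is handed in: every spacer present lies flat on the post, keyed, on the base or on another spacer (gaps under 1.8 mm); the platen is keyed and rests on the top spacer; the jam nut is within 0.12 rad of bearing on the boss; the stop screw is within 0.25 rad of its setting; all at rest (all of step 1 and all of step 2 and value of joint jam_nut above -0.12 rad and value of joint stop_screw between -0.25 and 0.25 rad and linear speed of each of spacer_a, spacer_b, spacer_c, spacer_d, platen below 0.02 m/s); the robot touches nothing.
It fails at once if the stop screw's setting is shifted by more than 0.25 rad (not (value of joint stop_screw between -0.25 and 0.25 rad)).
It fails at once if one of the paints, brushes or tools on the table is pushed more than 50 mm away or knocked over (distance of any of paint_pot, gold_jar, spray_can, tape_roll, squeegee, ink_knife, brush_cup, foam_brush from where it was at the start of the episode above 0.05 m or angle between any of paint_pot, gold_jar, spray_can, brush_cup's own z axis and vertical above 0.6 rad).
Of spacer_a, spacer_b, spacer_c, spacer_d only 2 to 4 are there at a start; the rules pass over those that are not, and their reading is None.
At some moment in a run one of spacer_a, spacer_b, spacer_c, spacer_d may be knocked a few centimetres aside while the robot is not near it.
It also fails if it takes over 210 s, if anything falls off the work surface, if the arm or the gripper's body presses on something with over 40 N, if the wrist force passes 120 N, or if a joint passes its speed limit or range.

## Working session

There is one attempt and no reset: what is moved stays moved. The work goes in short steps, Python scripts to look and compute and a tool call to move; the robot and the scene stay as the last step left them, time stands still between calls to the robot, and variables do not carry over. Pictures are saved under pics/ and viewed, about 12 in all and at most 16, crops included, and the job is handed in when it is done.

Besides the shell and the picture viewer there is one more tool, called after "Emit:" as name(argument=value, ...) on one line, values as JSON. servo_tool: Moves the arm, as the interface text tells. Its arguments: {"type":"object","properties":{"steps":{"type":"array"},"squeeze":{"type":"number"}},"required":["steps"]}

```bash
ls; mkdir -p pics; cat > h.py <<'E'
import numpy as np, cv2
from rig import arm
from scipy.spatial.transform import Rotation as R
def T(s):
    M=np.eye(4); M[:3,:3]=R.from_euler('xyz',s['tool_rot']).as_matrix(); M[:3,3]=s['tcp_pos']; return M
def grab(n,save=None):
    s=arm.get_state(); f=arm.grab_frame(n)
    W=f['world_from_camera'] if n!='wrist' else T(s)@f['tool_from_camera']
    if save: cv2.imwrite('pics/'+save,f['img'][:,:,::-1])
    return f['img'],f['range_z'],f['K'],np.array(W)
def cloud(z,K,W):
    v,u=np.mgrid[:480,:640]; P=np.stack([(u-K[0,2])/K[0,0]*z,(v-K[1,2])/K[1,1]*z,z],-1)
    X=P@W[:3,:3].T+W[:3,3]; X[z==0]=np.nan; return X
def ray(u,v,K,W,h):
    d=W[:3,:3]@np.array([(u-K[0,2])/K[0,0],(v-K[1,2])/K[1,1],1]); return W[:3,3]+d*(h-W[2,3])/d[2]
E
python3 - <<'E'
from h import *
np.set_printoptions(precision=4,suppress=True)
for n in('top','scene'):
    i,z,K,W=grab(n,n+'0.png'); np.savez(n+'0',i=i,z=z,K=K,W=W); print(n,W,K[0,0])
s=arm.get_state(); print({k:s[k] for k in s if k in('clock','tcp_pos','tool_rot','width','ft_force')}, arm.hold_point_z)
E
```

```text
pics
top [[-0.0112 -0.9963  0.0855  0.432 ]
 [-0.9999  0.0114  0.0018 -0.0034]
 [-0.0028 -0.0855 -0.9963  1.1994]
 [ 0.      0.      0.      1.    ]] 437.81783659624045
scene [[ 0.8611  0.3571 -0.3619  0.9378]
 [ 0.5084 -0.5997  0.618  -0.7148]
 [ 0.0037 -0.7162 -0.6979  0.8446]
 [ 0.      0.      0.      1.    ]] 476.08095465219986
{'clock': 0.1, 'tcp_pos': array([ 0.2834, -0.6669,  0.2305]), 'tool_rot': array([-3.1402,  0.0001,  0.4019]), 'ft_force': array([ 0.0899,  0.4322, -0.334 ]), 'width': 0.9979536812170504} 0.0187
```

View pics/top0.png

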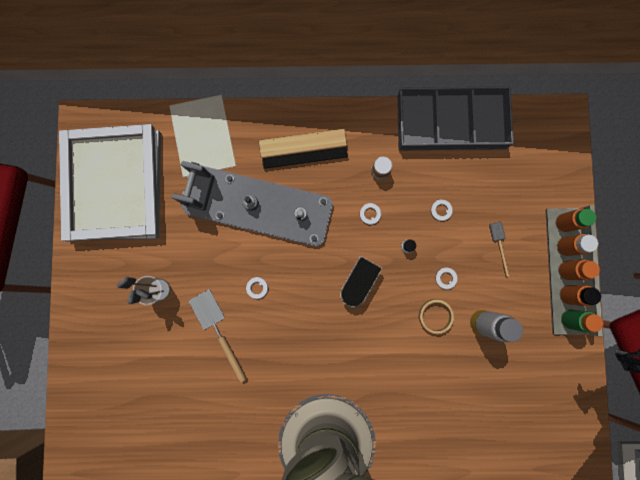

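View pics/scene0.png

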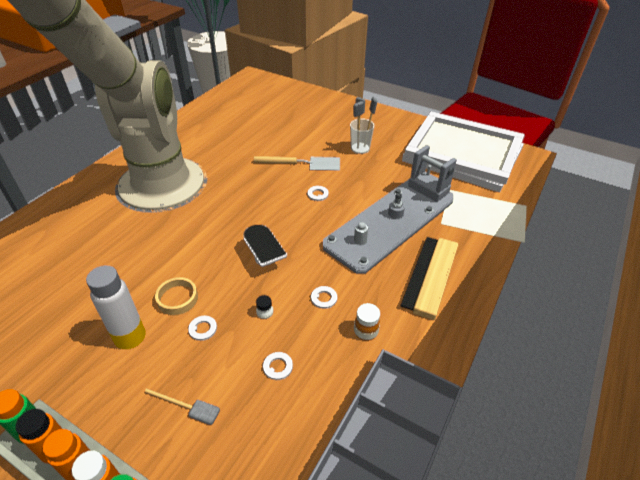

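The top view shows four white rings at (257,288), (371,214), (442,210) and (447,279). The platen is at (361,282), the post at (300,213), the stop screw at (250,203), and the paint pot at (409,246) among the parts.

```bash
python3 - <<'E'
from h import *
np.set_printoptions(precision=4,suppress=True)
d=np.load('top0.npz'); i,z,K,W=[d[k] for k in 'izKW']; X=cloud(z,K,W)
hsv=cv2.cvtColor(i,cv2.COLOR_RGB2HSV)
m=((hsv[...,2]>150)&(hsv[...,1]<50)).astype(np.uint8)
m=cv2.morphologyEx(m,cv2.MORPH_CLOSE,np.ones((1,1)))
n,l,st,c=cv2.connectedComponentsWithStats(m)
for k in range(1,n):
    if 80<st[k,4]<700:
        cs,_=cv2.findContours((l==k).astype(np.uint8),0,2); (u,v),r=cv2.minEnclosingCircle(cs[0])
        print('white',st[k],u.__round__(1),v.__round__(1),round(r,1),ray(u,v,K,W,.008),np.nanmedian(X[l==k],0))
def comp(b,zl,zh,name):
    x0,y0,x1,y1=b; mm=np.zeros(z.shape,bool); mm[y0:y1,x0:x1]=1; mm&=(X[...,2]>zl)&(X[...,2]<zh); P=X[mm]
    print(name,len(P),P.mean(0),(P.max(0)+P.min(0))/2,np.ptp(P,axis=0)); return P
comp((285,195,315,230),.068,.085,'post'); comp((285,195,315,230),.05,.085,'post'); comp((235,185,265,220),.078,.1,'screw');comp((235,185,265,220),.045,.07,'nut')
P=comp((335,250,390,315),.04,.06,'platen'); 
print(cv2.minAreaRect((P[:,:2]*1000).astype(np.float32)))
P=comp((165,150,345,255),.012,.028,'base'); print(cv2.minAreaRect((P[:,:2]*1000).astype(np.float32)))
P=comp((400,235,420,260),.03,.06,'pot')
E
```

```text
white [375 157  17  16 226] 382.8 164.5 8.6 [ 0.7475 -0.1648  0.008 ] [ 0.733  -0.1572  0.0655]
white [431 200  22  20 225] 441.6 209.2 10.6 [ 0.6204 -0.3232  0.008 ] [ 0.6186 -0.3228  0.0087]
white [360 203  21  21 226] 369.9 213.0 10.4 [ 0.6123 -0.1263  0.008 ] [ 0.6117 -0.1273  0.009 ]
white [581 235  17  17 228] 589.4 242.6 8.7 [ 0.5239 -0.7227  0.008 ] [ 0.5144 -0.6539  0.1198]
white [436 268  21  21 235] 446.3 277.6 10.7 [ 0.433  -0.3298  0.008 ] [ 0.4318 -0.3302  0.0089]
white [246 277  21  22 242] 256.3 287.5 10.9 [0.4121 0.1853 0.008 ] [0.4139 0.1838 0.0086]
white [149 280  13  12  82] 154.7 286.3 6.8 [0.4185 0.4608 0.008 ] [0.4167 0.4565 0.0056]
white [624 460  12  20 196] 630.0 469.9 10.4 [-0.0723 -0.7912  0.008 ] [-0.38   -1.2655 -0.7132]
post 47 [0.6062 0.062  0.0747] [0.6064 0.0635 0.075 ] [0.024  0.0235 0.0137]
post 119 [0.6059 0.0623 0.0677] [0.6069 0.0627 0.0663] [0.0317 0.0313 0.031 ]
screw 36 [0.6404 0.1976 0.0865] [0.6409 0.1982 0.0857] [0.0151 0.0154 0.0146]
nut 142 [0.6389 0.1962 0.0537] [0.6419 0.1986 0.0572] [0.0388 0.0377 0.0236]
platen 1194 [ 0.4249 -0.0902  0.0528] [ 0.4271 -0.094   0.0503] [0.13   0.1086 0.0173]
((422.307861328125, -88.79896545410156), (66.158447265625, 128.81227111816406), 59.63475799560547)
base 7007 [0.6501 0.1467 0.0201] [0.6571 0.1667 0.02  ] [0.2643 0.4485 0.016 ]
((703.448486328125, 166.51255798339844), (399.7111511230469, 276.0649719238281), 75.47908020019531)
pot 129 [ 0.5207 -0.2252  0.0417] [ 0.5207 -0.2258  0.0386] [0.0315 0.0318 0.0156]
```

```bash
cat >> h.py <<'E'
def go(xyz,yaw,s=None,frm=None):
    """print move from current (or frm=(xyz,yaw)) to target, tool pointing down, in tool axes cm/rad"""
    if frm is None:
        s=s or arm.get_state(); M=T(s)
    else:
        M=np.eye(4); M[:3,:3]=R.from_euler('xyz',[np.pi,0,frm[1]]).as_matrix(); M[:3,3]=frm[0]
    t=M[:3,:3].T@(np.array(xyz)-M[:3,3])*100
    w=(R.from_matrix(M[:3,:3]).inv()*R.from_euler('xyz',[np.pi,0,yaw])).as_rotvec()
    print('t %.2f %.2f %.2f w %.3f %.3f %.3f dist %.0fmm'%(*t,*w,np.linalg.norm(t)*10))
E
python3 -c "
from h import *
go((.53,-.26,.36),1.15)"
```

```text
t 38.61 -27.82 -12.92 w -0.001 -0.000 -0.748 dist 493mm
```

Emit:
servo_tool(steps=[{"tz":-4},{"tx":38.6,"ty":-27.8,"tz":-12.9,"wz":-0.75},{"tx":38.6,"ty":-27.8,"tz":-12.9,"wz":-0.75},{"tx":38.6,"ty":-27.8,"tz":-12.9,"wz":-0.75},{"tx":38.6,"ty":-27.8,"tz":-12.9,"wz":-0.75},{"tx":38.6,"ty":-27.8,"tz":-12.9,"wz":-0.75},{"tx":38.6,"ty":-27.8,"tz":-12.9,"wz":-0.75},{"tx":38.6,"ty":-27.8,"tz":-12.9,"wz":-0.75}])

```text
validation failed for argument at $.st...
```

```bash
python3 -c "
from h import *
s=arm.get_state();print(s['clock'],s['tcp_pos'],s['tool_rot'],s['joint_pos'])
go((.53,-.26,.36),1.15)"
```

```text
0.1 [ 0.28336337 -0.66688559  0.23050865] [-3.14021854e+00  1.09185618e-04  4.01866431e-01] [ 1.09231815  0.60004648 -0.00257566  1.60003087  0.00179817  0.94289607
 -0.07979587]
t 38.61 -27.82 -12.92 w -0.001 -0.000 -0.748 dist 493mm
```

Emit:
servo_tool(steps=[{"tx":0,"ty":0,"tz":-4,"wx":0,"wy":0,"wz":0,"fingers":1},{"tx":38.6,"ty":-27.8,"tz":-12.9,"wx":0,"wy":0,"wz":-0.75,"fingers":1},{"tx":38.6,"ty":-27.8,"tz":-12.9,"wx":0,"wy":0,"wz":-0.75,"fingers":1},{"tx":38.6,"ty":-27.8,"tz":-12.9,"wx":0,"wy":0,"wz":-0.75,"fingers":1},{"tx":38.6,"ty":-27.8,"tz":-12.9,"wx":0,"wy":0,"wz":-0.75,"fingers":1},{"tx":38.6,"ty":-27.8,"tz":-12.9,"wx":0,"wy":0,"wz":-0.75,"fingers":1},{"tx":38.6,"ty":-27.8,"tz":-12.9,"wx":0,"wy":0,"wz":-0.75,"fingers":1},{"tx":38.6,"ty":-27.8,"tz":-12.9,"wx":0,"wy":0,"wz":-0.75,"fingers":1}])

```text
clock: 0.77
tcp_pos: [0.4325, -0.4203, 0.3251]
tool_rot: [-3.141, 0.0, 1.159]
ft_force: [1.0, -0.0, 0.3]
width: 1.006
```

Emit:
servo_tool(steps=[{"tx":18.6,"ty":2.5,"tz":-3.5,"wx":0,"wy":0,"wz":0,"fingers":1},{"tx":18.6,"ty":2.5,"tz":-3.5,"wx":0,"wy":0,"wz":0,"fingers":1},{"tx":18.6,"ty":2.5,"tz":-3.5,"wx":0,"wy":0,"wz":0,"fingers":1},{"tx":18.6,"ty":2.5,"tz":-3.5,"wx":0,"wy":0,"wz":0,"fingers":1},{"tx":18.6,"ty":2.5,"tz":-3.5,"wx":0,"wy":0,"wz":0,"fingers":1},{"tx":18.6,"ty":2.5,"tz":-3.5,"wx":0,"wy":0,"wz":0,"fingers":1},{"tx":18.6,"ty":2.5,"tz":-3.5,"wx":0,"wy":0,"wz":0,"fingers":1},{"tx":18.6,"ty":2.5,"tz":-3.5,"wx":0,"wy":0,"wz":0,"fingers":1}])

```text
clock: 1.43
tcp_pos: [0.53, -0.2631, 0.3594]
tool_rot: [-3.141, 0.001, 1.151]
ft_force: [-0.6, -1.1, -0.6]
width: 1.004
```

```bash
python3 -c "
from h import *
np.set_printoptions(precision=4,suppress=True)
i,z,K,W=grab('wrist','w0.png'); np.savez('w0',i=i,z=z,K=K,W=W); print(W,K[0])
s=arm.get_state();print(s['clock'],s['tcp_pos'],s['tool_rot'],s['joint_pos'])
"
```

```text
[[ 0.9139 -0.3898 -0.1139  0.5597]
 [-0.406  -0.8781 -0.253  -0.1997]
 [-0.0014  0.2775 -0.9607  0.5014]
 [ 0.      0.      0.      1.    ]] [391.9494   0.     316.6425]
1.4833 [ 0.5297 -0.2636  0.3594] [-3.1405  0.0008  1.1501] [ 0.5831  0.3315 -0.2966  1.7416  0.1086  1.0856 -0.1699]
```

View pics/w0.png

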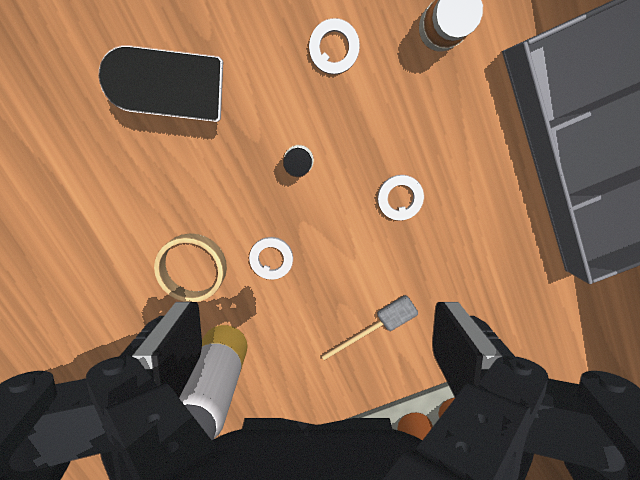

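```bash
cat >> h.py <<'E'
def rings(i,K,W,hs=.008,cent=None,dbg=False):
    """rings on plane z=hs: outer ellipse centre -> world, tab yaw (direction centre->tab)"""
    m=((i.min(-1)>140)).astype(np.uint8); n,l,st,_=cv2.connectedComponentsWithStats(m); out=[]
    for k in range(1,n):
        if st[k,4]<300: continue
        cs,_=cv2.findContours((l==k).astype(np.uint8),cv2.RETR_EXTERNAL,cv2.CHAIN_APPROX_NONE)
        c=cs[0][:,0,:].astype(float); P=np.array([ray(u,v,K,W,hs)[:2] for u,v in c])
        q,r=cv2.minEnclosingCircle((P*1000).astype(np.float32)); 
        A=np.c_[2*P,np.ones(len(P))]; x=np.linalg.lstsq(A,(P**2).sum(1),rcond=None)[0]; o=x[:2]; r=np.sqrt(x[2]+o@o)
        if not .026<r<.033: continue
        vv,uu=np.nonzero(l==k); Q=np.array([ray(u,v,K,W,hs)[:2] for u,v in zip(uu,vv)])-o
        rr=np.hypot(*Q.T); t=Q[(rr>.0115)&(rr<.0150)]; 
        a=np.arctan2(t[:,1].mean(),t[:,0].mean()) if len(t) else np.nan
        sp=np.std(np.angle(np.exp(1j*(np.arctan2(t[:,1],t[:,0])-a)))) if len(t) else np.nan
        out.append((o,r,a,sp,len(t))); print('ring xy %.4f %.4f r %.1fmm tab %.3f spread %.2f n %d  yaw(x axis) %.3f'%(*o,r*1e3,a,sp,len(t),np.angle(np.exp(1j*(a+np.pi)))))
    return out
E
python3 -c "
from h import *
d=np.load('w0.npz'); i,z,K,W=[d[k] for k in 'izKW']; rings(i,K,W)
X=cloud(z,K,W);m=(X[...,2]>.046)&(X[...,2]<.06);m[:40]=0;m[140:]=0;m[:,:90]=0;m[:,240:]=0;P=X[m];print(P.mean(0),cv2.minAreaRect((P[:,:2]*1e3).astype(np.float32)))
"
```

```text
ring xy 0.6127 -0.1276 r 28.6mm tab -2.743 spread 0.18 n 20  yaw(x axis) 0.398
ring xy 0.6208 -0.3237 r 28.7mm tab -1.825 spread 0.19 n 18  yaw(x axis) 1.317
ring xy 0.4341 -0.3303 r 28.8mm tab -2.453 spread 0.17 n 13  yaw(x axis) 0.689
[ 0.42577505 -0.09205088  0.05145521] ((421.9115905761719, -90.43793487548828), (66.06513214111328, 131.3851776123047), 59.60152053833008)
```

```bash
python3 -c "
from h import *
go((.6127,-.1276,.08),2.05)
d=np.load('top0.npz'); print(ray(508,329,d['K'],d['W'],.192), ray(436,318,d['K'],d['W'],.024))
"
```

```text
t 15.83 2.05 27.92 w -0.001 0.000 -0.900 dist 322mm
[ 0.31523718 -0.41507718  0.192     ] [ 0.32663986 -0.29428278  0.024     ]
```

Emit:
servo_tool(steps=[{"tx":15.8,"ty":2.0,"tz":27.9,"wx":0,"wy":0,"wz":-0.9,"fingers":0.7},{"tx":15.8,"ty":2.0,"tz":27.9,"wx":0,"wy":0,"wz":-0.9,"fingers":0.7},{"tx":15.8,"ty":2.0,"tz":27.9,"wx":0,"wy":0,"wz":-0.9,"fingers":0.7},{"tx":15.8,"ty":2.0,"tz":27.9,"wx":0,"wy":0,"wz":-0.9,"fingers":0.7},{"tx":15.8,"ty":2.0,"tz":27.9,"wx":0,"wy":0,"wz":-0.9,"fingers":0.7},{"tx":15.8,"ty":2.0,"tz":27.9,"wx":0,"wy":0,"wz":-0.9,"fingers":0.7},{"tx":15.8,"ty":2.0,"tz":27.9,"wx":0,"wy":0,"wz":-0.9,"fingers":0.7},{"tx":15.8,"ty":2.0,"tz":27.9,"wx":0,"wy":0,"wz":-0.9,"fingers":0.7}])

```text
clock: 2.15
tcp_pos: [0.6122, -0.1263, 0.0773]
tool_rot: [-3.14, -0.002, 2.058]
ft_force: [-0.2, -0.8, 0.2]
width: 0.85
```

Emit:
servo_tool(steps=[{"tx":0,"ty":0,"tz":0,"wx":0,"wy":0,"wz":0,"fingers":0.7}])

```text
clock: 2.23
tcp_pos: [0.6114, -0.124, 0.0753]
tool_rot: [-3.137, -0.006, 2.055]
ft_force: [0.6, 0.8, 0.3]
width: 0.852
```

```bash
python3 -c "
from h import *
np.set_printoptions(precision=4,suppress=True)
i,z,K,W=grab('wrist','w1.png'); np.savez('w1',i=i,z=z,K=K,W=W); rings(i,K,W)
s=arm.get_state();print(s['tcp_pos'],s['tool_rot'],s['joint_pos'],s['width'])
"
```

```text
ring xy 0.6132 -0.1268 r 28.6mm tab -2.740 spread 0.16 n 55  yaw(x axis) 0.402
[ 0.6116 -0.1259  0.0778] [-3.1374 -0.0037  2.052 ] [ 0.3783  0.7056 -0.4061  1.9294  0.4651  0.6053  0.1504] 0.8469115512861487
```

View pics/w1.png

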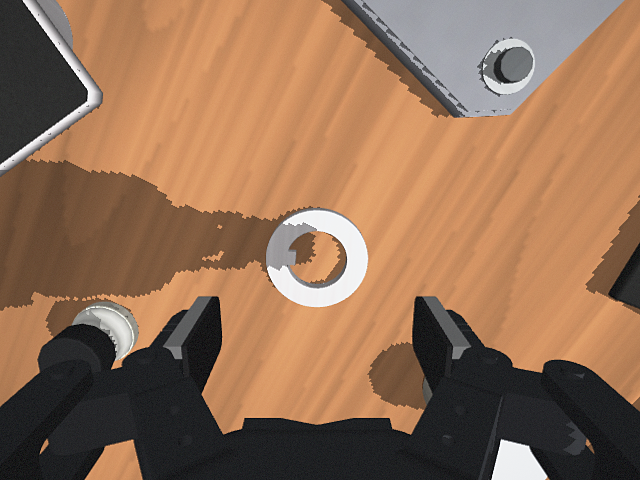

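Emit:
servo_tool(steps=[{"tx":-0.15,"ty":0.1,"tz":4,"wx":0,"wy":0,"wz":0,"fingers":0.7},{"tx":-0.15,"ty":0.1,"tz":7,"wx":0,"wy":0,"wz":0,"fingers":0.7},{"tx":-0.15,"ty":0.1,"tz":7.6,"wx":0,"wy":0,"wz":0,"fingers":0.7},{"tx":-0.15,"ty":0.1,"tz":7.8,"wx":0,"wy":0,"wz":0,"fingers":0.7},{"tx":-0.15,"ty":0.1,"tz":7.9,"wx":0,"wy":0,"wz":0,"fingers":0.7},{"tx":-0.15,"ty":0.1,"tz":7.9,"wx":0,"wy":0,"wz":0,"fingers":0.7}])

```text
clock: 2.78
tcp_pos: [0.6156, -0.1279, 0.0039]
tool_rot: [3.14, 0.002, 2.051]
ft_force: [-0.5, 0.6, 0.6]
width: 0.851
```

Emit:
servo_tool(steps=[{"tx":0,"ty":0,"tz":0,"wx":0,"wy":0,"wz":0,"fingers":-0.2},{"tx":0,"ty":0,"tz":0,"wx":0,"wy":0,"wz":0,"fingers":-0.2},{"tx":0,"ty":0,"tz":0,"wx":0,"wy":0,"wz":0,"fingers":-0.2},{"tx":0,"ty":0,"tz":0,"wx":0,"wy":0,"wz":0,"fingers":-0.2},{"tx":0,"ty":0,"tz":0,"wx":0,"wy":0,"wz":0,"fingers":-0.2}], squeeze=40)

```text
clock: 3.2
tcp_pos: [0.6163, -0.1279, 0.0071]
tool_rot: [3.139, 0.005, 2.051]
ft_force: [-7.7, -2.2, 40.4]
width: 0.402
```

```bash
python3 -c "
from h import *
np.set_printoptions(precision=4,suppress=True)
i,z,K,W=grab('wrist','w2.png'); np.savez('w2',i=i,z=z,K=K,W=W)
s=arm.get_state();print(s['tcp_pos'],s['tool_rot'],s['ft_force'],s['width'])
X=cloud(z,K,W)
# finger pixels near the jaw: lowest z
for b in((150,280,240,420),(400,280,490,420)):
  q=X[b[1]:b[3],b[0]:b[2]].reshape(-1,3); print(np.nanpercentile(q[:,2],[0,2,10,50]))
"
```

```text
[ 0.6163 -0.1279  0.0071] [3.1389 0.0048 2.0513] [-7.9728 -1.0326 40.8252] 0.39627662075314546
[-0.0024 -0.0013 -0.0008  0.054 ]
[-0.0025 -0.0015 -0.001   0.0539]
```

View pics/w2.png

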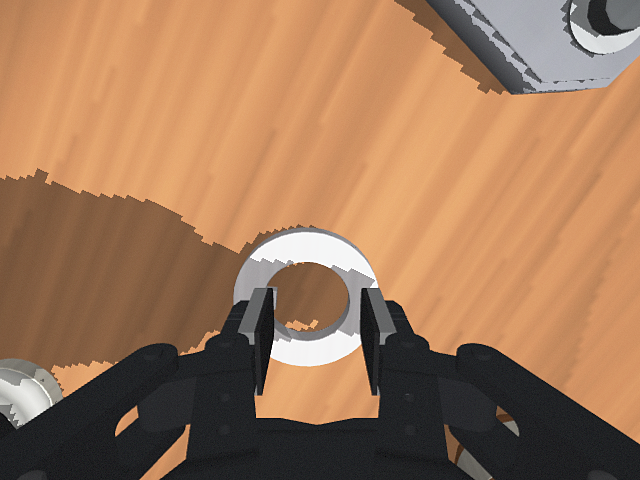

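Fingertips closed on top of the ring: the pads sit further back when open than I assumed. I'll lift, reopen and go deeper.

Emit:
servo_tool(steps=[{"tx":0,"ty":0,"tz":-2,"wx":0,"wy":0,"wz":0,"fingers":0.0},{"tx":0,"ty":0,"tz":-2,"wx":0,"wy":0,"wz":0,"fingers":0.75},{"tx":0,"ty":0,"tz":-2,"wx":0,"wy":0,"wz":0,"fingers":0.75},{"tx":0,"ty":0,"tz":-2,"wx":0,"wy":0,"wz":0,"fingers":0.75},{"tx":0,"ty":0,"tz":-2,"wx":0,"wy":0,"wz":0,"fingers":0.75},{"tx":0,"ty":0,"tz":-2,"wx":0,"wy":0,"wz":0,"fingers":0.75}])

```text
clock: 3.75
tcp_pos: [0.6144, -0.127, 0.0214]
tool_rot: [-3.141, -0.001, 2.052]
ft_force: [1.1, -0.0, 0.2]
width: 0.876
```

```bash
python3 -c "
from h import *
np.set_printoptions(precision=4,suppress=True)
i,z,K,W=grab('wrist','w3.png'); rings(i,K,W)
s=arm.get_state();print(s['tcp_pos'],s['tool_rot'],s['ft_force'],s['width'],s['qd'])
"
```

```text
ring xy 0.6352 0.0053 r 26.0mm tab -1.767 spread 0.73 n 968  yaw(x axis) 1.374
ring xy 0.6122 -0.1274 r 28.5mm tab -2.746 spread 0.17 n 105  yaw(x axis) 0.396
[ 0.6145 -0.127   0.0213] [-3.1409 -0.0005  2.0519] [ 0.2892  0.3475 -0.1547] 0.871872551991669 [-0.001   0.0005 -0.0017  0.0004  0.0008 -0.0001  0.0011]
```

Emit:
servo_tool(steps=[{"tx":0.07,"ty":-0.22,"tz":1.5,"wx":0,"wy":0,"wz":0,"fingers":0.75},{"tx":0.07,"ty":-0.22,"tz":2.3,"wx":0,"wy":0,"wz":0,"fingers":0.75},{"tx":0.07,"ty":-0.22,"tz":2.6,"wx":0,"wy":0,"wz":0,"fingers":0.75},{"tx":0.07,"ty":-0.22,"tz":2.6,"wx":0,"wy":0,"wz":0,"fingers":0.75},{"tx":0.07,"ty":-0.22,"tz":2.6,"wx":0,"wy":0,"wz":0,"fingers":0.75},{"tx":0.07,"ty":-0.22,"tz":2.6,"wx":0,"wy":0,"wz":0,"fingers":0.3},{"tx":0.07,"ty":-0.22,"tz":2.6,"wx":0,"wy":0,"wz":0,"fingers":0.2},{"tx":0.07,"ty":-0.22,"tz":2.6,"wx":0,"wy":0,"wz":0,"fingers":0.2}], squeeze=40)

```text
clock: 4.47
tcp_pos: [0.6127, -0.1274, -0.0033]
tool_rot: [3.141, 0.001, 2.052]
ft_force: [-1.6, 0.6, 4.3]
width: 0.655
```

Emit:
servo_tool(steps=[{"tx":0,"ty":0,"tz":0,"wx":0,"wy":0,"wz":0,"fingers":0.2},{"tx":0,"ty":0,"tz":0,"wx":0,"wy":0,"wz":0,"fingers":0.2}])

```text
clock: 4.63
tcp_pos: [0.6128, -0.1274, -0.0033]
tool_rot: [3.141, 0.001, 2.052]
ft_force: [-1.0, 0.3, 6.9]
width: 0.655
```

Emit:
servo_tool(steps=[{"tx":0,"ty":0,"tz":-2,"wx":0,"wy":0,"wz":0,"fingers":0.2},{"tx":0,"ty":0,"tz":-5,"wx":0,"wy":0,"wz":0,"fingers":0.2},{"tx":0,"ty":0,"tz":-9,"wx":0,"wy":0,"wz":0,"fingers":0.2},{"tx":0,"ty":0,"tz":-13,"wx":0,"wy":0,"wz":0,"fingers":0.2},{"tx":0,"ty":0,"tz":-13,"wx":0,"wy":0,"wz":0,"fingers":0.2},{"tx":0,"ty":0,"tz":-13,"wx":0,"wy":0,"wz":0,"fingers":0.2}])

```text
clock: 5.13
tcp_pos: [0.6139, -0.1279, 0.1286]
tool_rot: [3.138, 0.003, 2.051]
ft_force: [-1.0, -0.4, -0.1]
width: 0.653
```

```bash
python3 -c "
from h import *
np.set_printoptions(precision=4,suppress=True)
i,z,K,W=grab('wrist','w4.png'); np.savez('w4',i=i,z=z,K=K,W=W)
s=arm.get_state();print(s['tcp_pos'],s['tool_rot'],s['ft_force'],s['width'])
for h in(.004,.006,.008): print(h);rings(i,K,W,s['tcp_pos'][2]+h+.0033)
go((.606,.0625,.125),1.405)
"
```

```text
[ 0.6127 -0.1279  0.1267] [3.1404 0.0014 2.0512] [-0.6028 -0.4809 -0.2072] 0.6511821907046088
0.004
ring xy 0.6157 -0.1299 r 29.8mm tab -2.737 spread 0.16 n 106  yaw(x axis) 0.405
0.006
ring xy 0.6152 -0.1290 r 29.3mm tab -2.738 spread 0.17 n 114  yaw(x axis) 0.403
0.008
ring xy 0.6148 -0.1281 r 28.9mm tab -2.738 spread 0.16 n 129  yaw(x axis) 0.404
t 17.19 8.21 0.16 w 0.002 0.001 0.646 dist 191mm
```

View pics/w4.png

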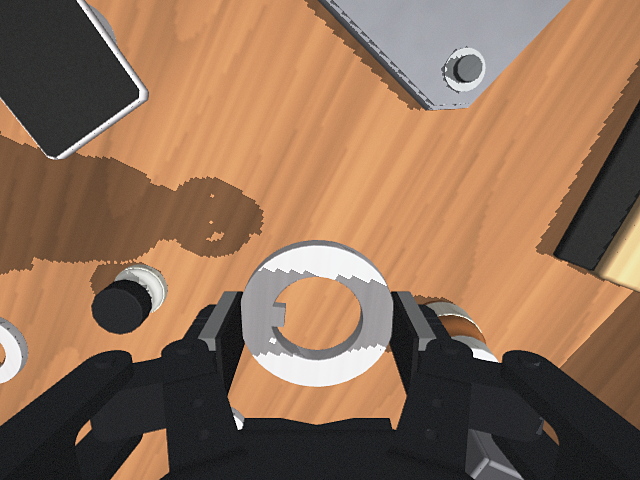

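Emit:
servo_tool(steps=[{"tx":17.2,"ty":8.2,"tz":0,"wx":0,"wy":0,"wz":0.65,"fingers":0.2},{"tx":17.2,"ty":8.2,"tz":0,"wx":0,"wy":0,"wz":0.65,"fingers":0.2},{"tx":17.2,"ty":8.2,"tz":0,"wx":0,"wy":0,"wz":0.65,"fingers":0.2},{"tx":17.2,"ty":8.2,"tz":0,"wx":0,"wy":0,"wz":0.65,"fingers":0.2},{"tx":17.2,"ty":8.2,"tz":0,"wx":0,"wy":0,"wz":0.65,"fingers":0.2},{"tx":17.2,"ty":8.2,"tz":2,"wx":0,"wy":0,"wz":0.65,"fingers":0.2},{"tx":17.2,"ty":8.2,"tz":2,"wx":0,"wy":0,"wz":0.65,"fingers":0.2},{"tx":17.2,"ty":8.2,"tz":2,"wx":0,"wy":0,"wz":0.65,"fingers":0.2}])

```text
clock: 5.85
tcp_pos: [0.604, 0.0625, 0.1039]
tool_rot: [-3.137, 0.002, 1.404]
ft_force: [0.8, -0.4, -0.3]
width: 0.653
```

Emit:
servo_tool(steps=[{"tx":0,"ty":0,"tz":0,"wx":0,"wy":0,"wz":0,"fingers":0.2},{"tx":0,"ty":0,"tz":0,"wx":0,"wy":0,"wz":0,"fingers":0.2}])

```text
clock: 6.02
tcp_pos: [0.6057, 0.0614, 0.1059]
tool_rot: [-3.141, 0.001, 1.401]
ft_force: [0.9, -1.4, -0.8]
width: 0.654
```

```bash
python3 -c "
from h import *
np.set_printoptions(precision=4,suppress=True)
i,z,K,W=grab('wrist','w5.png'); np.savez('w5',i=i,z=z,K=K,W=W)
s=arm.get_state();print(s['tcp_pos'],s['tool_rot'],s['joint_pos'],s['width'])
rings(i,K,W,s['tcp_pos'][2]+.0113)
X=cloud(z,K,W); m=(X[...,2]>.071)&(X[...,2]<.081); m[:, :200]=0; m[:,450:]=0; P=X[m]; print(len(P), P.mean(0), np.ptp(P,axis=0))
"
```

```text
[0.6058 0.0615 0.1061] [3.1415 0.0003 1.4003] [-0.0349  0.629  -0.2379  1.9628  0.257   0.5786 -0.6155] 0.6543358812367667
453 [0.6067 0.0582 0.0751] [0.0168 0.0106 0.0054]
```

View pics/w5.png

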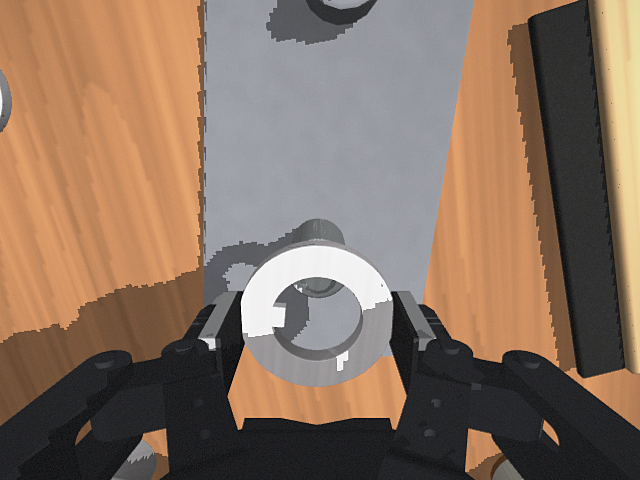

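```bash
python3 -c "
from h import *
d=np.load('w5.npz'); i,z,K,W=[d[k] for k in 'izKW']; X=cloud(z,K,W)
m=(X[...,2]>.0735)&(X[...,2]<.0785); m[:, :200]=0; m[:,450:]=0
m=cv2.morphologyEx(m.astype(np.uint8),cv2.MORPH_OPEN,np.ones((3,3))); vv,uu=np.nonzero(m); print(uu.min(),uu.max(),vv.min(),vv.max())
P=X[m>0]; a=np.array([.17,.985]);b=np.array([.985,-.17]); q=P[:,:2]@np.c_[a,b]; print(q.min(0),q.max(0))
ca=q[:,0].min()+.0095; cb=(q[:,1].min()+q[:,1].max())/2; print('pilot',ca*a+cb*b)
# lower boundary circle fit
c=[]
for u in range(uu.min()+1,uu.max()):
    v=vv[uu==u]
    if len(v): c.append(ray(u,v.max(),K,W,.076)[:2])
c=np.array(c); from scipy.optimize import least_squares
o=least_squares(lambda p:np.hypot(*(c-p).T)-.0095,[.606,.0625]); print(o.x,np.abs(o.fun).max())
"
```

```text
302 333 277 292
[0.15596342 0.58026948] [0.16497995 0.59510568]
pilot [0.60700105 0.06307458]
[0.60777694 0.06432042] 0.001312357620580835
```

Emit:
servo_tool(steps=[{"tx":0.3,"ty":0,"tz":2,"wx":0,"wy":0,"wz":0,"fingers":0.2},{"tx":0.3,"ty":0,"tz":3.3,"wx":0,"wy":0,"wz":0,"fingers":0.2},{"tx":0.3,"ty":0,"tz":3.6,"wx":0,"wy":0,"wz":0,"fingers":0.2},{"tx":0.3,"ty":0,"tz":3.6,"wx":0,"wy":0,"wz":0,"fingers":0.2},{"tx":0.3,"ty":0,"tz":3.6,"wx":0,"wy":0,"wz":0,"fingers":0.2}])

```text
clock: 6.48
tcp_pos: [0.6064, 0.0654, 0.0704]
tool_rot: [3.141, 0.0, 1.401]
ft_force: [-0.0, -0.3, 0.8]
width: 0.655
```

```bash
python3 -c "
from h import *
np.set_printoptions(precision=4,suppress=True)
i,z,K,W=grab('wrist'); np.savez('w6',i=i,z=z,K=K,W=W); cv2.imwrite('pics/w6.png',cv2.resize(i[200:420,200:440,::-1],None,fx=2.5,fy=2.5))
s=arm.get_state();print(s['tcp_pos'],s['tool_rot'],s['ft_force'],s['width'])
"
```

```text
[0.6065 0.0656 0.0707] [ 3.1408 -0.0002  1.4012] [ 0.2511 -0.2291 -0.289 ] 0.6508145412272057
```

View pics/w6.png

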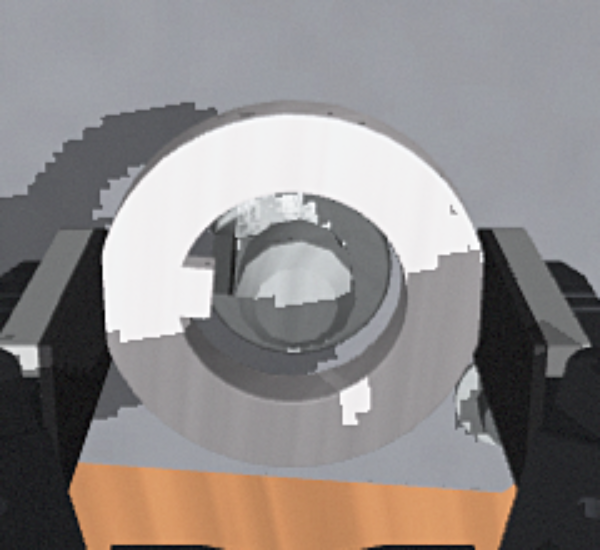

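The ring is over the pilot, with its tab (crop 200,290) left toward the keyway (crop 228,265). Next is the offset along tool x from depth.

```bash
cat >> h.py <<'E'
from scipy.optimize import least_squares
def circ(P,r,o0,side=None):
    f=least_squares(lambda p:np.hypot(*(P-p).T)-r,o0,loss='soft_l1',f_scale=.0005); return f.x,np.median(np.abs(f.fun))
def edge(X,zl,zh,o0,rmax,hpl,K,W,box=(200,200,440,420)):
    """outer-boundary points of the pixels in height band, ray-cast to plane hpl"""
    m=(X[...,2]>zl)&(X[...,2]<zh)&(np.hypot(X[...,0]-o0[0],X[...,1]-o0[1])<rmax)
    m=cv2.morphologyEx(m.astype(np.uint8),cv2.MORPH_OPEN,np.ones((3,3)))
    c=max(cv2.findContours(m,0,1)[0],key=cv2.contourArea)[:,0]
    return np.array([ray(u,v,K,W,hpl)[:2] for u,v in c]),c
E
python3 -c "
from h import *
d=np.load('w6.npz'); i,z,K,W=[d[k] for k in 'izKW']; X=cloud(z,K,W); o=np.array([.606,.064])
print('heights',np.nanmedian(X[320:326,312:324,2]),np.nanmedian(X[255:262,310:325,2]))
P,c=edge(X,.0725,.0785,o,.014,.076,K,W); print('pilot',circ(P,.0095,o),c.min(0),c.max(0))
P,c=edge(X,.0795,.0855,o,.04,.082,K,W); print('ring',circ(P,.029,o),c.min(0),c.max(0))
"
```

```text
heights 0.07567454374668933 0.08120497087819731
pilot (array([0.60789656, 0.06293429]), np.float64(0.0009133747968883329)) [296 297] [341 338]
ring (array([0.60757863, 0.06619711]), np.float64(0.000472371281524369)) [222 245] [412 386]
```

Emit:
servo_tool(steps=[{"tx":-0.33,"ty":0,"tz":0,"wx":0,"wy":0,"wz":0,"fingers":0.2},{"tx":-0.33,"ty":0,"tz":0.5,"wx":0,"wy":0,"wz":0,"fingers":0.2},{"tx":-0.33,"ty":0,"tz":1.0,"wx":0,"wy":0,"wz":0,"fingers":0.2},{"tx":-0.33,"ty":0,"tz":1.4,"wx":0,"wy":0,"wz":0,"fingers":0.2},{"tx":-0.33,"ty":0,"tz":1.4,"wx":0,"wy":0,"wz":0,"fingers":0.2}])

```text
clock: 6.95
tcp_pos: [0.6056, 0.0624, 0.0551]
tool_rot: [-3.141, 0.0, 1.402]
ft_force: [1.6, -1.0, -1.8]
width: 0.653
```

Emit:
servo_tool(steps=[{"tx":0,"ty":0,"tz":0.6,"wx":0,"wy":0,"wz":0,"fingers":0.2},{"tx":0,"ty":0,"tz":1.2,"wx":0,"wy":0,"wz":0,"fingers":0.2},{"tx":0,"ty":0,"tz":1.8,"wx":0,"wy":0,"wz":0,"fingers":0.2},{"tx":0,"ty":0,"tz":2.4,"wx":0,"wy":0,"wz":0,"fingers":0.2},{"tx":0,"ty":0,"tz":3.0,"wx":0,"wy":0,"wz":0,"fingers":0.2},{"tx":0,"ty":0,"tz":3.5,"wx":0,"wy":0,"wz":0,"fingers":0.2},{"tx":0,"ty":0,"tz":3.6,"wx":0,"wy":0,"wz":0,"fingers":0.2},{"tx":0,"ty":0,"tz":3.6,"wx":0,"wy":0,"wz":0,"fingers":0.2}])

```text
clock: 7.62
tcp_pos: [0.6055, 0.0625, 0.0193]
tool_rot: [-3.141, 0.0, 1.402]
ft_force: [2.8, -2.6, -2.9]
width: 0.655
```

Emit:
servo_tool(steps=[{"tx":0,"ty":0,"tz":0,"wx":0,"wy":0,"wz":0,"fingers":0.75},{"tx":0,"ty":0,"tz":0,"wx":0,"wy":0,"wz":0,"fingers":0.75},{"tx":0,"ty":0,"tz":0,"wx":0,"wy":0,"wz":0,"fingers":0.75},{"tx":0,"ty":0,"tz":-1,"wx":0,"wy":0,"wz":0,"fingers":0.75},{"tx":0,"ty":0,"tz":-5,"wx":0,"wy":0,"wz":0,"fingers":0.75},{"tx":0,"ty":0,"tz":-9,"wx":0,"wy":0,"wz":0,"fingers":0.75},{"tx":0,"ty":0,"tz":-12,"wx":0,"wy":0,"wz":0,"fingers":0.75},{"tx":0,"ty":0,"tz":-12,"wx":0,"wy":0,"wz":0,"fingers":0.75}])

```text
clock: 8.28
tcp_pos: [0.6082, 0.0636, 0.1469]
tool_rot: [3.133, -0.003, 1.402]
ft_force: [0.8, -1.2, -0.7]
width: 0.877
```

```bash
cat >> h.py <<'E'
def stack(X,o=(.607,.063)):
    r=np.hypot(X[...,0]-o[0],X[...,1]-o[1]); q=X[(r>.02)&(r<.027)]; return np.nanpercentile(q[:,2],[10,50,90]),len(q)
E
python3 -c "
from h import *
np.set_printoptions(precision=4,suppress=True)
i,z,K,W=grab('wrist','w7.png'); np.savez('w7',i=i,z=z,K=K,W=W)
s=arm.get_state();print(s['tcp_pos'],s['ft_force'],s['width'])
print(stack(cloud(z,K,W)))
i,z,K,W=grab('top'); rings(i,K,W)
go((.6208,-.3237,.08),2.47)
go((.4341,-.3303,.08),2.6)
"
```

```text
[0.6072 0.0632 0.1442] [-0.4453 -0.3789 -1.0183] 0.8767391365094422
(array([0.0274, 0.2347, 0.2421]), 6380)
t -37.86 7.94 6.21 w 0.003 0.001 -1.068 dist 392mm
t -41.65 -10.35 6.14 w 0.003 0.001 -1.198 dist 434mm
```

Emit:
servo_tool(steps=[{"tx":-37.9,"ty":7.9,"tz":1,"wx":0,"wy":0,"wz":-1.07,"fingers":0.75},{"tx":-37.9,"ty":7.9,"tz":1,"wx":0,"wy":0,"wz":-1.07,"fingers":0.75},{"tx":-37.9,"ty":7.9,"tz":1,"wx":0,"wy":0,"wz":-1.07,"fingers":0.75},{"tx":-37.9,"ty":7.9,"tz":1,"wx":0,"wy":0,"wz":-1.07,"fingers":0.75},{"tx":-37.9,"ty":7.9,"tz":1,"wx":0,"wy":0,"wz":-1.07,"fingers":0.75},{"tx":-37.9,"ty":7.9,"tz":1,"wx":0,"wy":0,"wz":-1.07,"fingers":0.75},{"tx":-37.9,"ty":7.9,"tz":1,"wx":0,"wy":0,"wz":-1.07,"fingers":0.75},{"tx":-37.9,"ty":7.9,"tz":1,"wx":0,"wy":0,"wz":-1.07,"fingers":0.75}])

```text
clock: 9.05
tcp_pos: [0.6165, -0.272, 0.1299]
tool_rot: [-3.141, -0.002, 2.408]
ft_force: [0.4, -0.1, -0.8]
width: 0.876
```

```bash
sed -i 's/if st\[k,4\]<300/if st[k,4]<150/' h.py; python3 -c "
from h import *
np.set_printoptions(precision=4,suppress=True)
s=arm.get_state();print(s['tcp_pos'],s['tool_rot'],s['joint_pos'])
i,z,K,W=grab('top'); rings(i,K,W); print('w')
i,z,K,W=grab('wrist'); r=rings(i,K,W)
go((.6208,-.3237,.08),2.47)
"
```

```text
[ 0.6165 -0.272   0.1299] [-3.1409 -0.0024  2.4082] [ 0.6855  0.7116 -0.5668  1.779   0.508   0.8036  0.7041]
ring xy 0.4126 0.1857 r 27.7mm tab -0.715 spread 0.11 n 3  yaw(x axis) 2.427
w
ring xy 0.6208 -0.3234 r 28.7mm tab -1.826 spread 0.18 n 46  yaw(x axis) 1.315
t -3.39 -2.73 4.86 w -0.005 -0.001 -0.074 dist 65mm
```

Emit:
servo_tool(steps=[{"tx":-3.4,"ty":-2.7,"tz":4,"wx":0,"wy":0,"wz":-0.07,"fingers":0.75},{"tx":-3.4,"ty":-2.7,"tz":4,"wx":0,"wy":0,"wz":-0.07,"fingers":0.75},{"tx":-3.4,"ty":-2.7,"tz":7,"wx":0,"wy":0,"wz":-0.07,"fingers":0.75},{"tx":-3.4,"ty":-2.7,"tz":10,"wx":0,"wy":0,"wz":-0.07,"fingers":0.75},{"tx":-3.4,"ty":-2.7,"tz":10,"wx":0,"wy":0,"wz":-0.07,"fingers":0.75},{"tx":-3.4,"ty":-2.7,"tz":10,"wx":0,"wy":0,"wz":-0.07,"fingers":0.75}])

```text
clock: 9.65
tcp_pos: [0.6232, -0.3116, 0.0294]
tool_rot: [-3.141, -0.005, 2.471]
ft_force: [-0.3, -0.1, 0.3]
width: 0.873
```

```bash
python3 -c "
from h import *
np.set_printoptions(precision=4,suppress=True)
s=arm.get_state();print(s['tcp_pos'],s['tool_rot'],s['joint_pos'])
i,z,K,W=grab('wrist'); r=rings(i,K,W)
o=min(r,key=lambda q:np.hypot(*(q[0]-s['tcp_pos'][:2])))[0]; go((o[0],o[1],-.0045),2.47)
"
```

```text
[ 0.6232 -0.3116  0.0294] [-3.1405 -0.0049  2.4715] [ 0.6912  0.8544 -0.5074  1.7674  0.6136  0.6886  0.7418]
ring xy 0.6208 -0.3234 r 28.6mm tab -1.824 spread 0.18 n 116  yaw(x axis) 1.318
t -0.43 -1.13 3.58 w -0.000 -0.002 0.002 dist 38mm
```

Emit:
servo_tool(steps=[{"tx":-0.43,"ty":-1.13,"tz":0,"wx":0,"wy":0,"wz":0,"fingers":0.75},{"tx":-0.43,"ty":-1.13,"tz":1,"wx":0,"wy":0,"wz":0,"fingers":0.75},{"tx":-0.43,"ty":-1.13,"tz":2.2,"wx":0,"wy":0,"wz":0,"fingers":0.75},{"tx":-0.43,"ty":-1.13,"tz":3.3,"wx":0,"wy":0,"wz":0,"fingers":0.75},{"tx":-0.43,"ty":-1.13,"tz":3.45,"wx":0,"wy":0,"wz":0,"fingers":0.75},{"tx":-0.43,"ty":-1.13,"tz":3.5,"wx":0,"wy":0,"wz":0,"fingers":0.75},{"tx":-0.43,"ty":-1.13,"tz":3.5,"wx":0,"wy":0,"wz":0,"fingers":0.2},{"tx":-0.43,"ty":-1.13,"tz":3.5,"wx":0,"wy":0,"wz":0,"fingers":0.2}])

```text
clock: 10.37
tcp_pos: [0.6213, -0.3243, -0.0032]
tool_rot: [3.141, 0.0, 2.472]
ft_force: [0.9, -0.5, 0.3]
width: 0.651
```

Emit:
servo_tool(steps=[{"tx":0,"ty":0,"tz":0,"wx":0,"wy":0,"wz":0,"fingers":0.2},{"tx":0,"ty":0,"tz":0,"wx":0,"wy":0,"wz":0,"fingers":0.2},{"tx":0,"ty":0,"tz":0,"wx":0,"wy":0,"wz":0,"fingers":0.2}])

```text
clock: 10.62
tcp_pos: [0.6214, -0.3246, -0.0032]
tool_rot: [3.141, 0.001, 2.472]
ft_force: [-0.2, 0.2, 2.4]
width: 0.658
```

Emit:
servo_tool(steps=[{"tx":0,"ty":0,"tz":-2,"wx":0,"wy":0,"wz":0,"fingers":0.2},{"tx":0,"ty":0,"tz":-6,"wx":0,"wy":0,"wz":0,"fingers":0.2},{"tx":0,"ty":0,"tz":-10,"wx":0,"wy":0,"wz":0,"fingers":0.2},{"tx":0,"ty":0,"tz":-13,"wx":0,"wy":0,"wz":0,"fingers":0.2},{"tx":0,"ty":0,"tz":-13,"wx":0,"wy":0,"wz":0,"fingers":0.2}])

```text
clock: 11.03
tcp_pos: [0.6242, -0.3255, 0.1332]
tool_rot: [3.139, 0.009, 2.471]
ft_force: [1.0, 0.4, -0.0]
width: 0.656
```

```bash
python3 -c "
from h import *
np.set_printoptions(precision=4,suppress=True)
s=arm.get_state();print(s['tcp_pos'],s['tool_rot'],s['width'])
i,z,K,W=grab('wrist'); rings(i,K,W,s['tcp_pos'][2]+.0113)
go((.606,.0625,.12),.903)
"
```

```text
[ 0.6242 -0.3255  0.1332] [3.1391 0.0089 2.4715] 0.6557800416510655
ring xy 0.6235 -0.3247 r 28.4mm tab -1.824 spread 0.17 n 169  yaw(x axis) 1.318
t 25.42 29.35 0.91 w 0.006 0.004 1.568 dist 388mm
```

Emit:
servo_tool(steps=[{"tx":25.4,"ty":29.4,"tz":0.9,"wx":0,"wy":0,"wz":1.57,"fingers":0.2},{"tx":25.4,"ty":29.4,"tz":0.9,"wx":0,"wy":0,"wz":1.57,"fingers":0.2},{"tx":25.4,"ty":29.4,"tz":0.9,"wx":0,"wy":0,"wz":1.57,"fingers":0.2},{"tx":25.4,"ty":29.4,"tz":0.9,"wx":0,"wy":0,"wz":1.57,"fingers":0.2},{"tx":25.4,"ty":29.4,"tz":0.9,"wx":0,"wy":0,"wz":1.57,"fingers":0.2},{"tx":25.4,"ty":29.4,"tz":0.9,"wx":0,"wy":0,"wz":1.57,"fingers":0.2},{"tx":25.4,"ty":29.4,"tz":0.9,"wx":0,"wy":0,"wz":1.57,"fingers":0.2},{"tx":25.4,"ty":29.4,"tz":0.9,"wx":0,"wy":0,"wz":1.57,"fingers":0.2}])

```text
clock: 11.75
tcp_pos: [0.6057, 0.0098, 0.1175]
tool_rot: [-3.14, 0.001, 1.465]
ft_force: [1.0, 1.6, -0.7]
width: 0.656
```

```bash
python3 -c "
from h import *
np.set_printoptions(precision=4,suppress=True)
s=arm.get_state();print(s['tcp_pos'],s['tool_rot'],s['width'])
go((.606,.0625,.12),.903)
"
```

```text
[0.6057 0.0098 0.1175] [-3.1402  0.0006  1.4653] 0.6564954387891512
t 5.24 -0.53 -0.25 w -0.001 0.001 0.562 dist 53mm
```

Emit:
servo_tool(steps=[{"tx":4.2,"ty":-0.5,"tz":0,"wx":0,"wy":0,"wz":0.5,"fingers":0.2},{"tx":4.2,"ty":-0.5,"tz":0,"wx":0,"wy":0,"wz":0.5,"fingers":0.2},{"tx":4.2,"ty":-0.5,"tz":0,"wx":0,"wy":0,"wz":0.5,"fingers":0.2},{"tx":4.2,"ty":-0.5,"tz":0,"wx":0,"wy":0,"wz":0.5,"fingers":0.2},{"tx":4.2,"ty":-0.5,"tz":0,"wx":0,"wy":0,"wz":0.5,"fingers":0.2},{"tx":4.2,"ty":-0.5,"tz":0,"wx":0,"wy":0,"wz":0.5,"fingers":0.2},{"tx":4.2,"ty":-0.5,"tz":0,"wx":0,"wy":0,"wz":0.5,"fingers":0.2}])

```text
clock: 12.33
tcp_pos: [0.6056, 0.0503, 0.118]
tool_rot: [-3.141, 0.001, 0.976]
ft_force: [-0.4, -0.2, 0.1]
width: 0.652
```

```bash
python3 -c "
from h import *
np.set_printoptions(precision=4,suppress=True)
s=arm.get_state();print(s['tcp_pos'],s['tool_rot'],s['width'])
i,z,K,W=grab('wrist','w8.png');np.savez('w8',i=i,z=z,K=K,W=W); X=cloud(z,K,W)
print(stack(X[(X[...,2]<.1)&(X[...,2]>.01)][None]))
h=s['tcp_pos'][2]+.0113; P,c=edge(X,h-.0025,h+.0025,s['tcp_pos'][:2],.04,h,K,W); print('ring',circ(P,.029,s['tcp_pos'][:2]))
go((.606,.0625,.0724),.903)
"
```

```text
[0.6056 0.0503 0.118 ] [-3.141   0.0009  0.9757] 0.6517623828634794
(array([0.0267, 0.0276, 0.0285]), 1862)
ring (array([0.6077, 0.0515]), np.float64(0.00035581299944540366))
t 1.04 -0.66 4.58 w -0.000 0.001 0.072 dist 47mm
```

Emit:
servo_tool(steps=[{"tx":0.97,"ty":-0.67,"tz":0,"wx":0,"wy":0,"wz":0.072,"fingers":0.2},{"tx":0.97,"ty":-0.67,"tz":2,"wx":0,"wy":0,"wz":0.072,"fingers":0.2},{"tx":0.97,"ty":-0.67,"tz":4,"wx":0,"wy":0,"wz":0.072,"fingers":0.2},{"tx":0.97,"ty":-0.67,"tz":4.5,"wx":0,"wy":0,"wz":0.072,"fingers":0.2},{"tx":0.97,"ty":-0.67,"tz":4.6,"wx":0,"wy":0,"wz":0.072,"fingers":0.2},{"tx":0.97,"ty":-0.67,"tz":4.6,"wx":0,"wy":0,"wz":0.072,"fingers":0.2}])

```text
clock: 12.88
tcp_pos: [0.6058, 0.0619, 0.0725]
tool_rot: [-3.141, 0.001, 0.9]
ft_force: [-0.1, -0.5, 0.1]
width: 0.653
```

```bash
cat > chk.py <<'E'
from h import *
np.set_printoptions(precision=4,suppress=True)
s=arm.get_state();print(s['tcp_pos'],s['tool_rot'],s['width'],s['ft_force'])
i,z,K,W=grab('wrist','chk.png'); X=cloud(z,K,W); t=s['tcp_pos']; o=np.array([.607,.063])
h=t[2]+.0113; P,c=edge(X,h-.0025,h+.0025,t[:2],.04,h,K,W); rc=circ(P,.029,t[:2]); print('ring',rc)
P,c=edge(X,.0735,.079,o,.0125,.076,K,W); f=least_squares(lambda p:np.hypot(*(P-p[:2]).T)-p[2],[*o,.0085],loss='soft_l1',f_scale=.0005); print('pilot',f.x,np.median(abs(f.fun)))
y=s['tool_rot'][2]; d=f.x[:2]-rc[0]; print('shift tool cm', 100*(d@[np.cos(y),np.sin(y)]),100*(d@[np.sin(y),-np.cos(y)]))
E
python3 chk.py
```

```text
[0.6058 0.0619 0.0725] [-3.1411  0.0005  0.9001] 0.6526378057440997 [-0.0604 -0.4872  0.0986]
ring (array([0.6081, 0.063 ]), np.float64(0.0003592153459334776))
pilot [0.608  0.0625 0.0076] 0.00022190000325206672
shift tool cm -0.04779001020237473 0.022756455529833467
```

Ring and pilot agree to 0.5 mm, so I'll go down in stages.

Emit:
servo_tool(steps=[{"tx":-0.04,"ty":0.02,"tz":0.5,"wx":0,"wy":0,"wz":0,"fingers":0.2},{"tx":-0.04,"ty":0.02,"tz":1.0,"wx":0,"wy":0,"wz":0,"fingers":0.2},{"tx":-0.04,"ty":0.02,"tz":1.4,"wx":0,"wy":0,"wz":0,"fingers":0.2},{"tx":-0.04,"ty":0.02,"tz":1.7,"wx":0,"wy":0,"wz":0,"fingers":0.2},{"tx":-0.04,"ty":0.02,"tz":1.9,"wx":0,"wy":0,"wz":0,"fingers":0.2},{"tx":-0.04,"ty":0.02,"tz":1.9,"wx":0,"wy":0,"wz":0,"fingers":0.2}])

```text
clock: 13.43
tcp_pos: [0.6055, 0.0619, 0.0531]
tool_rot: [-3.141, 0.001, 0.9]
ft_force: [-0.4, -0.2, -0.6]
width: 0.659
```

Emit:
servo_tool(steps=[{"tx":0,"ty":0,"tz":0.6,"wx":0,"wy":0,"wz":0,"fingers":0.2},{"tx":0,"ty":0,"tz":1.2,"wx":0,"wy":0,"wz":0,"fingers":0.2},{"tx":0,"ty":0,"tz":1.8,"wx":0,"wy":0,"wz":0,"fingers":0.2},{"tx":0,"ty":0,"tz":2.3,"wx":0,"wy":0,"wz":0,"fingers":0.2},{"tx":0,"ty":0,"tz":2.5,"wx":0,"wy":0,"wz":0,"fingers":0.2},{"tx":0,"ty":0,"tz":2.5,"wx":0,"wy":0,"wz":0,"fingers":0.2}])

```text
clock: 13.93
tcp_pos: [0.6053, 0.0619, 0.0277]
tool_rot: [-3.141, 0.001, 0.9]
ft_force: [0.3, -0.7, 0.3]
width: 0.655
```

Emit:
servo_tool(steps=[{"tx":0,"ty":0,"tz":0,"wx":0,"wy":0,"wz":0,"fingers":0.75},{"tx":0,"ty":0,"tz":0,"wx":0,"wy":0,"wz":0,"fingers":0.75},{"tx":0,"ty":0,"tz":0,"wx":0,"wy":0,"wz":0,"fingers":0.75},{"tx":0,"ty":0,"tz":-1,"wx":0,"wy":0,"wz":0,"fingers":0.75},{"tx":0,"ty":0,"tz":-5,"wx":0,"wy":0,"wz":0,"fingers":0.75},{"tx":0,"ty":0,"tz":-9,"wx":0,"wy":0,"wz":0,"fingers":0.75},{"tx":0,"ty":0,"tz":-12,"wx":0,"wy":0,"wz":0,"fingers":0.75},{"tx":0,"ty":0,"tz":-12,"wx":0,"wy":0,"wz":0,"fingers":0.75}])

```text
clock: 14.6
tcp_pos: [0.6088, 0.0623, 0.1557]
tool_rot: [3.135, -0.007, 0.899]
ft_force: [0.8, 0.1, -0.8]
width: 0.875
```

```bash
python3 -c "
from h import *
np.set_printoptions(precision=4,suppress=True)
s=arm.get_state();print(s['tcp_pos'],s['tool_rot'],s['width'])
i,z,K,W=grab('wrist'); X=cloud(z,K,W)
print(stack(X[(X[...,2]<.1)&(X[...,2]>.01)][None]))
i,z,K,W=grab('top'); rings(i,K,W)
go((.4341,-.3303,.14),2.6)
go((.4126,.1857,.14),2)
"
```

```text
[0.6088 0.0623 0.1557] [ 3.1351 -0.0071  0.8993] 0.8754289667684599
(array([0.0348, 0.0356, 0.0365]), 1692)
ring xy 0.4325 -0.3292 r 27.5mm tab -2.419 spread 0.14 n 2  yaw(x axis) 0.723
ring xy 0.4125 0.1857 r 27.4mm tab -0.706 spread 0.11 n 3  yaw(x axis) 2.435
ring xy 0.1276 0.2101 r 29.2mm tab -1.404 spread 1.76 n 42  yaw(x axis) 1.737
t -41.44 10.89 1.01 w 0.004 0.000 -1.700 dist 429mm
t -2.37 -22.89 1.03 w 0.004 -0.001 -1.100 dist 230mm
```

Emit:
servo_tool(steps=[{"tx":-2.4,"ty":-22.9,"tz":1,"wx":0,"wy":0,"wz":-0.98,"fingers":0.75},{"tx":-2.4,"ty":-22.9,"tz":1,"wx":0,"wy":0,"wz":-0.98,"fingers":0.75},{"tx":-2.4,"ty":-22.9,"tz":1,"wx":0,"wy":0,"wz":-0.98,"fingers":0.75},{"tx":-2.4,"ty":-22.9,"tz":1,"wx":0,"wy":0,"wz":-0.98,"fingers":0.75},{"tx":-2.4,"ty":-22.9,"tz":1,"wx":0,"wy":0,"wz":-0.98,"fingers":0.75},{"tx":-2.4,"ty":-22.9,"tz":1,"wx":0,"wy":0,"wz":-0.98,"fingers":0.75},{"tx":-2.4,"ty":-22.9,"tz":1,"wx":0,"wy":0,"wz":-0.98,"fingers":0.75},{"tx":-2.4,"ty":-22.9,"tz":1,"wx":0,"wy":0,"wz":-0.98,"fingers":0.75}])

```text
clock: 15.37
tcp_pos: [0.4093, 0.1862, 0.138]
tool_rot: [-3.139, 0.0, 1.89]
ft_force: [1.1, -0.6, -0.7]
width: 0.877
```

Emit:
servo_tool(steps=[{"tx":0,"ty":0,"tz":0,"wx":0,"wy":0,"wz":-0.98,"fingers":0.75},{"tx":0,"ty":0,"tz":0,"wx":0,"wy":0,"wz":-0.98,"fingers":0.75},{"tx":0,"ty":0,"tz":0,"wx":0,"wy":0,"wz":-0.98,"fingers":0.75},{"tx":0,"ty":0,"tz":0,"wx":0,"wy":0,"wz":-0.98,"fingers":0.75},{"tx":0,"ty":0,"tz":0,"wx":0,"wy":0,"wz":-0.98,"fingers":0.75},{"tx":0,"ty":0,"tz":0,"wx":0,"wy":0,"wz":-0.98,"fingers":0.75},{"tx":0,"ty":0,"tz":0,"wx":0,"wy":0,"wz":-0.98,"fingers":0.75},{"tx":0,"ty":0,"tz":0,"wx":0,"wy":0,"wz":-0.98,"fingers":0.75}])

```text
clock: 16.03
tcp_pos: [0.4108, 0.1851, 0.1378]
tool_rot: [-3.141, -0.002, 2.866]
ft_force: [0.6, 0.4, 0.4]
width: 0.874
```

```bash
cat > pick.py <<'E'
import sys
from h import *
np.set_printoptions(precision=4,suppress=True)
s=arm.get_state();print(s['tcp_pos'],s['tool_rot'],s['joint_pos'],s['width'])
i,z,K,W=grab('wrist'); r=rings(i,K,W); y=s['tool_rot'][2]%(2*np.pi)
o=min(r,key=lambda q:np.hypot(*(q[0]-s['tcp_pos'][:2])))[0]
for h in(.03,-.0045): go((o[0],o[1],h),y)
E
python3 pick.py
```

```text
[0.4108 0.1851 0.1378] [-3.1405 -0.0017  2.8664] [-0.0752  0.5002 -0.6507  2.2708  0.5963  0.5423  0.1043] 0.8741854294314116
ring xy 0.4133 0.1845 r 28.6mm tab -0.726 spread 0.17 n 46  yaw(x axis) 2.416
t -0.27 0.04 10.77 w -0.001 -0.002 0.006 dist 108mm
t -0.27 0.05 14.22 w -0.001 -0.002 0.006 dist 142mm
```

Emit:
servo_tool(steps=[{"tx":-0.27,"ty":0.05,"tz":4,"wx":0,"wy":0,"wz":0,"fingers":0.75},{"tx":-0.27,"ty":0.05,"tz":8,"wx":0,"wy":0,"wz":0,"fingers":0.75},{"tx":-0.27,"ty":0.05,"tz":10.8,"wx":0,"wy":0,"wz":0,"fingers":0.75},{"tx":-0.27,"ty":0.05,"tz":12.5,"wx":0,"wy":0,"wz":0,"fingers":0.75},{"tx":-0.27,"ty":0.05,"tz":13.7,"wx":0,"wy":0,"wz":0,"fingers":0.75},{"tx":-0.27,"ty":0.05,"tz":14.1,"wx":0,"wy":0,"wz":0,"fingers":0.75},{"tx":-0.27,"ty":0.05,"tz":14.1,"wx":0,"wy":0,"wz":0,"fingers":0.75},{"tx":-0.27,"ty":0.05,"tz":14.1,"wx":0,"wy":0,"wz":0,"fingers":0.75}])

```text
clock: 16.75
tcp_pos: [0.4135, 0.1851, -0.0029]
tool_rot: [-3.14, -0.001, 2.859]
ft_force: [-0.2, -0.6, -0.7]
width: 0.874
```

Emit:
servo_tool(steps=[{"tx":0,"ty":0,"tz":0,"wx":0,"wy":0,"wz":0,"fingers":0.2},{"tx":0,"ty":0,"tz":0,"wx":0,"wy":0,"wz":0,"fingers":0.2},{"tx":0,"ty":0,"tz":0,"wx":0,"wy":0,"wz":0,"fingers":0.2},{"tx":0,"ty":0,"tz":0,"wx":0,"wy":0,"wz":0,"fingers":0.2}])

```text
clock: 17.08
tcp_pos: [0.4143, 0.1851, -0.0016]
tool_rot: [3.14, 0.0, 2.859]
ft_force: [-2.4, 0.3, 4.7]
width: 0.652
```

Emit:
servo_tool(steps=[{"tx":0,"ty":0,"tz":-2,"wx":0,"wy":0,"wz":0,"fingers":0.2},{"tx":0,"ty":0,"tz":-6,"wx":0,"wy":0,"wz":0,"fingers":0.2},{"tx":0,"ty":0,"tz":-10,"wx":0,"wy":0,"wz":0,"fingers":0.2},{"tx":0,"ty":0,"tz":-13,"wx":0,"wy":0,"wz":0,"fingers":0.2},{"tx":0,"ty":0,"tz":-13,"wx":0,"wy":0,"wz":0,"fingers":0.2}])

```text
clock: 17.5
tcp_pos: [0.4158, 0.1856, 0.1327]
tool_rot: [3.137, 0.005, 2.857]
ft_force: [1.0, 0.7, -0.5]
width: 0.648
```

```bash
python3 -c "
from h import *
np.set_printoptions(precision=4,suppress=True)
s=arm.get_state();print(s['tcp_pos'],s['tool_rot'],s['width'])
i,z,K,W=grab('wrist','w9.png'); rings(i,K,W,s['tcp_pos'][2]+.0098)
go((.6055,.0621,.128),2.859-1.0)
"
```

```text
[0.4158 0.1856 0.1327] [3.137  0.005  2.8574] 0.6481595137375392
ring xy 0.4149 0.1856 r 28.3mm tab -0.731 spread 0.17 n 155  yaw(x axis) 2.410
ring xy 0.4802 0.1674 r 30.6mm tab nan spread nan n 0  yaw(x axis) nan
t -21.67 -6.46 0.32 w 0.005 0.002 0.998 dist 226mm
```

Emit:
servo_tool(steps=[{"tx":-21.7,"ty":-6.5,"tz":0.3,"wx":0,"wy":0,"wz":0.98,"fingers":0.2},{"tx":-21.7,"ty":-6.5,"tz":0.3,"wx":0,"wy":0,"wz":0.98,"fingers":0.2},{"tx":-21.7,"ty":-6.5,"tz":0.3,"wx":0,"wy":0,"wz":0.98,"fingers":0.2},{"tx":-21.7,"ty":-6.5,"tz":0.3,"wx":0,"wy":0,"wz":0.98,"fingers":0.2},{"tx":-21.7,"ty":-6.5,"tz":0.3,"wx":0,"wy":0,"wz":0.98,"fingers":0.2},{"tx":-21.7,"ty":-6.5,"tz":0.3,"wx":0,"wy":0,"wz":0.98,"fingers":0.2},{"tx":-21.7,"ty":-6.5,"tz":0.3,"wx":0,"wy":0,"wz":0.98,"fingers":0.2},{"tx":-21.7,"ty":-6.5,"tz":0.3,"wx":0,"wy":0,"wz":0.98,"fingers":0.2}])

```text
clock: 18.22
tcp_pos: [0.6051, 0.0604, 0.1231]
tool_rot: [-3.14, 0.001, 1.87]
ft_force: [-1.2, 0.1, -1.5]
width: 0.648
```

Emit:
servo_tool(steps=[{"tx":0,"ty":0,"tz":0,"wx":0,"wy":0,"wz":0.98,"fingers":0.2},{"tx":0,"ty":0,"tz":0,"wx":0,"wy":0,"wz":0.98,"fingers":0.2},{"tx":0,"ty":0,"tz":0,"wx":0,"wy":0,"wz":0.98,"fingers":0.2},{"tx":0,"ty":0,"tz":0,"wx":0,"wy":0,"wz":0.98,"fingers":0.2},{"tx":0,"ty":0,"tz":0,"wx":0,"wy":0,"wz":0.98,"fingers":0.2},{"tx":0,"ty":0,"tz":0,"wx":0,"wy":0,"wz":0.98,"fingers":0.2},{"tx":0,"ty":0,"tz":0,"wx":0,"wy":0,"wz":0.98,"fingers":0.2},{"tx":0,"ty":0,"tz":0,"wx":0,"wy":0,"wz":0.98,"fingers":0.2}])

```text
clock: 18.88
tcp_pos: [0.6039, 0.062, 0.1236]
tool_rot: [-3.141, 0.002, 0.893]
ft_force: [0.5, 0.3, -0.2]
width: 0.649
```

Emit:
servo_tool(steps=[{"tx":0,"ty":0,"tz":0,"wx":0,"wy":0,"wz":0.7,"fingers":0.2},{"tx":0,"ty":0,"tz":0,"wx":0,"wy":0,"wz":0.7,"fingers":0.2},{"tx":0,"ty":0,"tz":0,"wx":0,"wy":0,"wz":0.7,"fingers":0.2},{"tx":0,"ty":0,"tz":0,"wx":0,"wy":0,"wz":0.7,"fingers":0.2},{"tx":0,"ty":0,"tz":0,"wx":0,"wy":0,"wz":0.7,"fingers":0.2},{"tx":0,"ty":0,"tz":0,"wx":0,"wy":0,"wz":0.7,"fingers":0.2},{"tx":0,"ty":0,"tz":0,"wx":0,"wy":0,"wz":0.7,"fingers":0.2},{"tx":0,"ty":0,"tz":0,"wx":0,"wy":0,"wz":0.7,"fingers":0.2}])

```text
clock: 19.55
tcp_pos: [0.6041, 0.0623, 0.1239]
tool_rot: [3.141, 0.001, 0.202]
ft_force: [-0.5, 0.7, -0.3]
width: 0.65
```

```bash
python3 -c "
from h import *
np.set_printoptions(precision=4,suppress=True)
s=arm.get_state();print(s['tcp_pos'],s['tool_rot'],s['joint_pos'])
go((.6055,.0621,.074),.195)
"
```

```text
[0.6041 0.0623 0.1239] [3.1406 0.0012 0.2025] [-0.2244  0.594   0.041   1.9678 -0.0399  0.5818 -1.5253]
t 0.14 0.05 4.99 w 0.001 0.001 0.007 dist 50mm
```

Emit:
servo_tool(steps=[{"tx":0.14,"ty":0.05,"tz":2.5,"wx":0,"wy":0,"wz":0.007,"fingers":0.2},{"tx":0.14,"ty":0.05,"tz":4.2,"wx":0,"wy":0,"wz":0.007,"fingers":0.2},{"tx":0.14,"ty":0.05,"tz":4.9,"wx":0,"wy":0,"wz":0.007,"fingers":0.2},{"tx":0.14,"ty":0.05,"tz":5,"wx":0,"wy":0,"wz":0.007,"fingers":0.2},{"tx":0.14,"ty":0.05,"tz":5,"wx":0,"wy":0,"wz":0.007,"fingers":0.2}])

```text
clock: 19.97
tcp_pos: [0.6058, 0.062, 0.0743]
tool_rot: [3.142, 0.001, 0.194]
ft_force: [-0.2, 0.7, -0.9]
width: 0.653
```

```bash
sed -i 's/h=t\[2\]+.0113/h=t[2]+.0098/' chk.py; python3 chk.py
```

```text
[0.6058 0.062  0.0743] [3.1415 0.0011 0.1938] 0.6527321279917079 [-0.1752  0.6857 -0.896 ]
ring (array([0.6089, 0.0618]), np.float64(0.00045580002726032173))
pilot [0.6081 0.0617 0.0076] 0.00018782999620417518
shift tool cm -0.07680585855087178 -0.008499154779377798
```

Emit:
servo_tool(steps=[{"tx":-0.08,"ty":0,"tz":0.5,"wx":0,"wy":0,"wz":0,"fingers":0.2},{"tx":-0.08,"ty":0,"tz":1.0,"wx":0,"wy":0,"wz":0,"fingers":0.2},{"tx":-0.08,"ty":0,"tz":1.4,"wx":0,"wy":0,"wz":0,"fingers":0.2},{"tx":-0.08,"ty":0,"tz":1.7,"wx":0,"wy":0,"wz":0,"fingers":0.2},{"tx":-0.08,"ty":0,"tz":2.0,"wx":0,"wy":0,"wz":0,"fingers":0.2},{"tx":-0.08,"ty":0,"tz":2.0,"wx":0,"wy":0,"wz":0,"fingers":0.2}])

```text
clock: 20.52
tcp_pos: [0.6049, 0.0621, 0.0539]
tool_rot: [-3.142, 0.001, 0.193]
ft_force: [-0.5, 0.4, 0.4]
width: 0.653
```

Emit:
servo_tool(steps=[{"tx":0,"ty":0,"tz":0.6,"wx":0,"wy":0,"wz":0,"fingers":0.2},{"tx":0,"ty":0,"tz":1.2,"wx":0,"wy":0,"wz":0,"fingers":0.2},{"tx":0,"ty":0,"tz":1.6,"wx":0,"wy":0,"wz":0,"fingers":0.2},{"tx":0,"ty":0,"tz":1.65,"wx":0,"wy":0,"wz":0,"fingers":0.2},{"tx":0,"ty":0,"tz":1.65,"wx":0,"wy":0,"wz":0,"fingers":0.2}])

```text
clock: 20.93
tcp_pos: [0.605, 0.062, 0.0375]
tool_rot: [3.142, 0.001, 0.193]
ft_force: [-0.7, 0.1, -0.1]
width: 0.655
```

Emit:
servo_tool(steps=[{"tx":0,"ty":0,"tz":0,"wx":0,"wy":0,"wz":0,"fingers":0.75},{"tx":0,"ty":0,"tz":0,"wx":0,"wy":0,"wz":0,"fingers":0.75},{"tx":0,"ty":0,"tz":0,"wx":0,"wy":0,"wz":0,"fingers":0.75},{"tx":0,"ty":0,"tz":-1,"wx":0,"wy":0,"wz":0,"fingers":0.75},{"tx":0,"ty":0,"tz":-5,"wx":0,"wy":0,"wz":0,"fingers":0.75},{"tx":0,"ty":0,"tz":-9,"wx":0,"wy":0,"wz":0,"fingers":0.75},{"tx":0,"ty":0,"tz":-12,"wx":0,"wy":0,"wz":0,"fingers":0.75},{"tx":0,"ty":0,"tz":-12,"wx":0,"wy":0,"wz":0,"fingers":0.75}])

```text
clock: 21.6
tcp_pos: [0.6083, 0.0622, 0.1651]
tool_rot: [3.141, -0.01, 0.192]
ft_force: [1.3, -0.5, -0.9]
width: 0.873
```

```bash
python3 -c "
from h import *
np.set_printoptions(precision=4,suppress=True)
s=arm.get_state();print(s['tcp_pos'],s['tool_rot'],s['width'])
i,z,K,W=grab('wrist'); X=cloud(z,K,W)
print(stack(X[(X[...,2]<.1)&(X[...,2]>.01)][None]))
i,z,K,W=grab('top'); rings(i,K,W)
go((.4341,-.3303,.16),.19+.98)
"
```

```text
[0.6083 0.0622 0.1651] [ 3.1414 -0.0096  0.1922] 0.8734202697625489
(array([0.0427, 0.0436, 0.0444]), 1945)
ring xy 0.4326 -0.3292 r 27.6mm tab -2.425 spread 0.14 n 2  yaw(x axis) 0.716
ring xy 0.0851 0.3638 r 27.5mm tab -0.702 spread 1.61 n 37  yaw(x axis) 2.440
t -24.39 35.23 -0.05 w 0.002 -0.003 -0.977 dist 428mm
```

Emit:
servo_tool(steps=[{"tx":-18,"ty":26,"tz":0,"wx":0,"wy":0,"wz":-0.98,"fingers":0.75},{"tx":-18,"ty":26,"tz":0,"wx":0,"wy":0,"wz":-0.98,"fingers":0.75},{"tx":-18,"ty":26,"tz":0,"wx":0,"wy":0,"wz":-0.98,"fingers":0.75},{"tx":-18,"ty":26,"tz":0,"wx":0,"wy":0,"wz":-0.98,"fingers":0.75},{"tx":-18,"ty":26,"tz":0,"wx":0,"wy":0,"wz":-0.98,"fingers":0.75},{"tx":-18,"ty":26,"tz":0,"wx":0,"wy":0,"wz":-0.98,"fingers":0.75},{"tx":-18,"ty":26,"tz":0,"wx":0,"wy":0,"wz":-0.98,"fingers":0.75},{"tx":-18,"ty":26,"tz":0,"wx":0,"wy":0,"wz":-0.98,"fingers":0.75}])

```text
clock: 22.37
tcp_pos: [0.475, -0.2315, 0.157]
tool_rot: [-3.139, 0.002, 1.175]
ft_force: [0.1, -0.4, -0.5]
width: 0.877
```

```bash
python3 -c "
from h import *
np.set_printoptions(precision=4,suppress=True)
s=arm.get_state();print(s['tcp_pos'],s['tool_rot'],s['joint_pos'])
go((.4341,-.3303,.14),2.15)
"
```

```text
[ 0.475  -0.2315  0.157 ] [-3.1386  0.0016  1.1755] [ 0.5385  0.4828 -0.269   2.1045  0.228   0.5844 -0.2878]
t -10.69 0.04 1.72 w -0.004 0.000 -0.975 dist 108mm
```

Emit:
servo_tool(steps=[{"tx":-10.7,"ty":0,"tz":1.7,"wx":0,"wy":0,"wz":-0.97,"fingers":0.75},{"tx":-10.7,"ty":0,"tz":1.7,"wx":0,"wy":0,"wz":-0.97,"fingers":0.75},{"tx":-10.7,"ty":0,"tz":1.7,"wx":0,"wy":0,"wz":-0.97,"fingers":0.75},{"tx":-10.7,"ty":0,"tz":1.7,"wx":0,"wy":0,"wz":-0.97,"fingers":0.75},{"tx":-10.7,"ty":0,"tz":1.7,"wx":0,"wy":0,"wz":-0.97,"fingers":0.75},{"tx":-10.7,"ty":0,"tz":1.7,"wx":0,"wy":0,"wz":-0.97,"fingers":0.75},{"tx":-10.7,"ty":0,"tz":1.7,"wx":0,"wy":0,"wz":-0.97,"fingers":0.75},{"tx":-10.7,"ty":0,"tz":1.7,"wx":0,"wy":0,"wz":-0.97,"fingers":0.75}])

```text
clock: 23.03
tcp_pos: [0.436, -0.3259, 0.14]
tool_rot: [-3.141, -0.002, 2.149]
ft_force: [-0.3, 0.4, -0.3]
width: 0.883
```

```bash
python3 pick.py
```

```text
[ 0.436  -0.3259  0.14  ] [-3.1411 -0.0023  2.1492] [ 0.9174  0.5632 -0.5443  2.0712  0.4838  0.6345  0.6217] 0.8825045075883499
ring xy 0.4337 -0.3300 r 28.6mm tab -2.443 spread 0.18 n 49  yaw(x axis) 0.698
t -0.23 -0.40 10.99 w -0.001 -0.002 0.005 dist 110mm
t -0.24 -0.40 14.44 w -0.001 -0.002 0.005 dist 145mm
```

Emit:
servo_tool(steps=[{"tx":-0.24,"ty":-0.4,"tz":4,"wx":0,"wy":0,"wz":0,"fingers":0.75},{"tx":-0.24,"ty":-0.4,"tz":8,"wx":0,"wy":0,"wz":0,"fingers":0.75},{"tx":-0.24,"ty":-0.4,"tz":10.8,"wx":0,"wy":0,"wz":0,"fingers":0.75},{"tx":-0.24,"ty":-0.4,"tz":12.5,"wx":0,"wy":0,"wz":0,"fingers":0.75},{"tx":-0.24,"ty":-0.4,"tz":14.0,"wx":0,"wy":0,"wz":0,"fingers":0.75},{"tx":-0.24,"ty":-0.4,"tz":14.35,"wx":0,"wy":0,"wz":0,"fingers":0.75},{"tx":-0.24,"ty":-0.4,"tz":14.35,"wx":0,"wy":0,"wz":0,"fingers":0.75},{"tx":-0.24,"ty":-0.4,"tz":14.35,"wx":0,"wy":0,"wz":0,"fingers":0.75}])

```text
clock: 23.75
tcp_pos: [0.4348, -0.3302, -0.0023]
tool_rot: [-3.141, -0.001, 2.142]
ft_force: [0.2, 0.6, 0.2]
width: 0.879
```

Emit:
servo_tool(steps=[{"tx":0,"ty":0,"tz":0,"wx":0,"wy":0,"wz":0,"fingers":0.2},{"tx":0,"ty":0,"tz":0,"wx":0,"wy":0,"wz":0,"fingers":0.2},{"tx":0,"ty":0,"tz":0,"wx":0,"wy":0,"wz":0,"fingers":0.2},{"tx":0,"ty":0,"tz":0,"wx":0,"wy":0,"wz":0,"fingers":0.2}])

```text
clock: 24.08
tcp_pos: [0.4352, -0.3308, -0.001]
tool_rot: [3.141, 0.002, 2.142]
ft_force: [-0.3, 0.3, 6.5]
width: 0.65
```

Emit:
servo_tool(steps=[{"tx":0,"ty":0,"tz":-2,"wx":0,"wy":0,"wz":0,"fingers":0.2},{"tx":0,"ty":0,"tz":-6,"wx":0,"wy":0,"wz":0,"fingers":0.2},{"tx":0,"ty":0,"tz":-10,"wx":0,"wy":0,"wz":0,"fingers":0.2},{"tx":0,"ty":0,"tz":-13,"wx":0,"wy":0,"wz":0,"fingers":0.2},{"tx":0,"ty":0,"tz":-13,"wx":0,"wy":0,"wz":0,"fingers":0.2}])

```text
clock: 24.5
tcp_pos: [0.437, -0.3319, 0.1339]
tool_rot: [3.138, 0.008, 2.142]
ft_force: [0.6, 0.0, 0.0]
width: 0.648
```

```bash
python3 -c "
from h import *
np.set_printoptions(precision=4,suppress=True)
s=arm.get_state();print(s['tcp_pos'],s['tool_rot'],s['width'])
i,z,K,W=grab('wrist'); r=rings(i,K,W,s['tcp_pos'][2]+.0105); y=s['tool_rot'][2]-.252-r[0][2]-np.pi+2*np.pi; print(y)
go((.6055,.0621,.128),s['tool_rot'][2]-.252-.695)
"
```

```text
[ 0.437  -0.3319  0.1339] [3.1384 0.0083 2.1416] 0.64785932709211
ring xy 0.4361 -0.3294 r 28.1mm tab -2.440 spread 0.17 n 146  yaw(x axis) 0.702
ring xy 0.3349 -0.3777 r 31.6mm tab nan spread nan n 0  yaw(x axis) nan
7.471081564108334
t 24.01 35.53 0.28 w 0.005 0.005 0.947 dist 429mm
```

Emit:
servo_tool(steps=[{"tx":18,"ty":26.6,"tz":0.3,"wx":0,"wy":0,"wz":0.95,"fingers":0.2},{"tx":18,"ty":26.6,"tz":0.3,"wx":0,"wy":0,"wz":0.95,"fingers":0.2},{"tx":18,"ty":26.6,"tz":0.3,"wx":0,"wy":0,"wz":0.95,"fingers":0.2},{"tx":18,"ty":26.6,"tz":0.3,"wx":0,"wy":0,"wz":0.95,"fingers":0.2},{"tx":18,"ty":26.6,"tz":0.3,"wx":0,"wy":0,"wz":0.95,"fingers":0.2},{"tx":18,"ty":26.6,"tz":0.3,"wx":0,"wy":0,"wz":0.95,"fingers":0.2},{"tx":18,"ty":26.6,"tz":0.3,"wx":0,"wy":0,"wz":0.95,"fingers":0.2},{"tx":18,"ty":26.6,"tz":0.3,"wx":0,"wy":0,"wz":0.95,"fingers":0.2}])

```text
clock: 25.22
tcp_pos: [0.562, -0.0309, 0.1244]
tool_rot: [3.141, -0.001, 1.189]
ft_force: [0.1, 0.4, -0.4]
width: 0.647
```

```bash
python3 -c "
from h import *
np.set_printoptions(precision=4,suppress=True)
s=arm.get_state();print(s['tcp_pos'],s['tool_rot'],s['width'])
go((.6055,.0621,.11),1.19)
"
```

```text
[ 0.562  -0.0309  0.1244] [ 3.1414 -0.0012  1.1887] 0.6465087176719602
t 10.25 0.57 1.45 w 0.000 -0.001 -0.001 dist 104mm
```

Emit:
servo_tool(steps=[{"tx":10.2,"ty":0.6,"tz":0,"wx":0,"wy":0,"wz":0,"fingers":0.2},{"tx":10.2,"ty":0.6,"tz":0,"wx":0,"wy":0,"wz":0,"fingers":0.2},{"tx":10.2,"ty":0.6,"tz":0,"wx":0,"wy":0,"wz":0,"fingers":0.2},{"tx":10.2,"ty":0.6,"tz":0.5,"wx":0,"wy":0,"wz":0,"fingers":0.2},{"tx":10.2,"ty":0.6,"tz":3,"wx":0,"wy":0,"wz":0,"fingers":0.2},{"tx":10.2,"ty":0.6,"tz":4.8,"wx":0,"wy":0,"wz":0,"fingers":0.2},{"tx":10.2,"ty":0.6,"tz":5,"wx":0,"wy":0,"wz":0,"fingers":0.2},{"tx":10.2,"ty":0.6,"tz":5,"wx":0,"wy":0,"wz":0,"fingers":0.2}])

```text
clock: 25.88
tcp_pos: [0.603, 0.0566, 0.0733]
tool_rot: [-3.139, 0.002, 1.192]
ft_force: [-0.3, -0.2, 0.7]
width: 0.649
```

```bash
sed -i 's/h=t\[2\]+.0098/h=t[2]+.009/' chk.py; python3 chk.py
```

```text
[0.603  0.0566 0.0733] [-3.139   0.0022  1.1922] 0.6493979139178777 [-0.3082 -0.1553  0.6828]
ring (array([0.605 , 0.0586]), np.float64(0.00041033810679391713))
pilot [0.6075 0.0624 0.0075] 0.0002409406100294621
shift tool cm 0.4455595969099132 0.09138764383498071
```

Emit:
servo_tool(steps=[{"tx":0.45,"ty":0.09,"tz":0,"wx":0,"wy":0,"wz":0,"fingers":0.2},{"tx":0.45,"ty":0.09,"tz":0,"wx":0,"wy":0,"wz":0,"fingers":0.2},{"tx":0.45,"ty":0.09,"tz":0,"wx":0,"wy":0,"wz":0,"fingers":0.2}])

```text
clock: 26.18
tcp_pos: [0.6075, 0.0617, 0.0756]
tool_rot: [3.14, -0.001, 1.193]
ft_force: [-0.1, 0.3, -0.4]
width: 0.651
```

```bash
python3 chk.py
```

```text
[0.6075 0.0617 0.0756] [ 3.1401 -0.0011  1.1929] 0.6505133550499409 [-0.1392  0.252  -0.4322]
ring (array([0.6095, 0.0637]), np.float64(0.00041353873535090666))
pilot [0.6078 0.0626 0.0076] 0.000219265014736964
shift tool cm -0.1639310240393714 -0.12196969015623195
```

Emit:
servo_tool(steps=[{"tx":-0.16,"ty":-0.12,"tz":0,"wx":0,"wy":0,"wz":0,"fingers":0.2},{"tx":-0.16,"ty":-0.12,"tz":0.5,"wx":0,"wy":0,"wz":0,"fingers":0.2},{"tx":-0.16,"ty":-0.12,"tz":1.0,"wx":0,"wy":0,"wz":0,"fingers":0.2},{"tx":-0.16,"ty":-0.12,"tz":1.5,"wx":0,"wy":0,"wz":0,"fingers":0.2},{"tx":-0.16,"ty":-0.12,"tz":1.8,"wx":0,"wy":0,"wz":0,"fingers":0.2},{"tx":-0.16,"ty":-0.12,"tz":2.1,"wx":0,"wy":0,"wz":0,"fingers":0.2},{"tx":-0.16,"ty":-0.12,"tz":2.1,"wx":0,"wy":0,"wz":0,"fingers":0.2}])

```text
clock: 26.82
tcp_pos: [0.6047, 0.0603, 0.0526]
tool_rot: [-3.14, 0.001, 1.193]
ft_force: [-0.7, -0.0, -0.8]
width: 0.645
```

Emit:
servo_tool(steps=[{"tx":0,"ty":0,"tz":0.4,"wx":0,"wy":0,"wz":0,"fingers":0.2},{"tx":0,"ty":0,"tz":0.7,"wx":0,"wy":0,"wz":0,"fingers":0.2},{"tx":0,"ty":0,"tz":0.7,"wx":0,"wy":0,"wz":0,"fingers":0.2}])

```text
clock: 27.07
tcp_pos: [0.6048, 0.0603, 0.046]
tool_rot: [-3.141, 0.0, 1.193]
ft_force: [0.4, -0.7, -0.5]
width: 0.652
```

Emit:
servo_tool(steps=[{"tx":0,"ty":0,"tz":0,"wx":0,"wy":0,"wz":0,"fingers":0.75},{"tx":0,"ty":0,"tz":0,"wx":0,"wy":0,"wz":0,"fingers":0.75},{"tx":0,"ty":0,"tz":0,"wx":0,"wy":0,"wz":0,"fingers":0.75},{"tx":0,"ty":0,"tz":-1,"wx":0,"wy":0,"wz":0,"fingers":0.75},{"tx":0,"ty":0,"tz":-5,"wx":0,"wy":0,"wz":0,"fingers":0.75},{"tx":0,"ty":0,"tz":-9,"wx":0,"wy":0,"wz":0,"fingers":0.75},{"tx":0,"ty":0,"tz":-11,"wx":0,"wy":0,"wz":0,"fingers":0.75},{"tx":0,"ty":0,"tz":-11,"wx":0,"wy":0,"wz":0,"fingers":0.75}])

```text
clock: 27.73
tcp_pos: [0.6076, 0.0607, 0.1624]
tool_rot: [3.134, -0.004, 1.192]
ft_force: [-0.4, -0.6, -0.5]
width: 0.875
```

```bash
python3 -c "
from h import *
np.set_printoptions(precision=4,suppress=True)
s=arm.get_state();print(s['tcp_pos'],s['tool_rot'],s['width'])
i,z,K,W=grab('wrist','w10.png'); X=cloud(z,K,W)
print(stack(X[(X[...,2]<.1)&(X[...,2]>.01)][None]))
i,z,K,W=grab('top','top1.png'); X=cloud(z,K,W);print(W[:3,3])
b=(335,250,390,315); m=np.zeros(z.shape,bool); m[250:315,335:390]=1; m&=(X[...,2]>.04)&(X[...,2]<.06); print(X[m].mean(0))
go((.4258,-.092,.2),.8)
"
```

```text
[0.6076 0.0607 0.1624] [ 3.1345 -0.0041  1.1924] 0.8753253529478758
(array([0.0508, 0.0516, 0.0525]), 2191)
[ 0.432  -0.0034  1.1994]
[ 0.4539 -0.1239  0.0529]
t -20.78 -11.07 -4.23 w 0.002 -0.002 0.393 dist 239mm
```

View pics/w10.png

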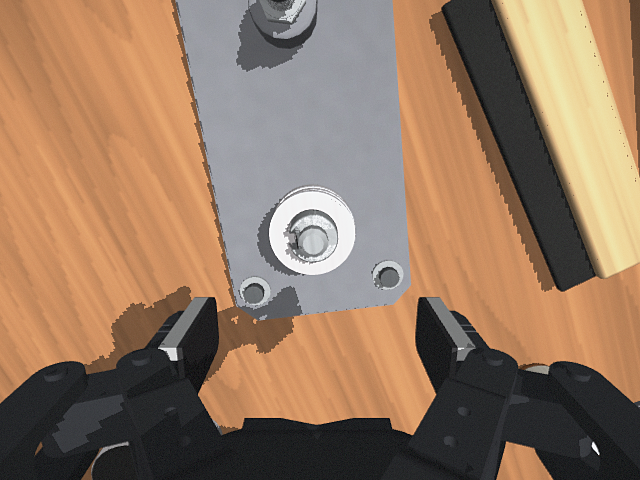

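All four rings sit at 51.6 mm (52 expected) with the tabs in the keyway at (293,238). Next is the platen. I'll turn here to the platen's placing yaw and measure the pilot in that view before the board hides it.

Emit:
servo_tool(steps=[{"tx":0,"ty":0,"tz":0,"wx":0,"wy":0,"wz":-0.9,"fingers":1},{"tx":0,"ty":0,"tz":0,"wx":0,"wy":0,"wz":-0.9,"fingers":1},{"tx":0,"ty":0,"tz":0,"wx":0,"wy":0,"wz":-0.9,"fingers":1},{"tx":0,"ty":0,"tz":0,"wx":0,"wy":0,"wz":-0.9,"fingers":1},{"tx":0,"ty":0,"tz":0,"wx":0,"wy":0,"wz":-0.9,"fingers":1},{"tx":0,"ty":0,"tz":0,"wx":0,"wy":0,"wz":-0.9,"fingers":1},{"tx":0,"ty":0,"tz":0,"wx":0,"wy":0,"wz":-0.9,"fingers":1},{"tx":0,"ty":0,"tz":0,"wx":0,"wy":0,"wz":-0.9,"fingers":1}])

```text
clock: 28.5
tcp_pos: [0.6043, 0.0599, 0.1552]
tool_rot: [-3.139, -0.001, 2.099]
ft_force: [0.2, 0.3, -0.1]
width: 1.002
```

Emit:
servo_tool(steps=[{"tx":0,"ty":0,"tz":0,"wx":0,"wy":0,"wz":-0.8,"fingers":1},{"tx":0,"ty":0,"tz":0,"wx":0,"wy":0,"wz":-0.8,"fingers":1},{"tx":0,"ty":0,"tz":0,"wx":0,"wy":0,"wz":-0.8,"fingers":1},{"tx":0,"ty":0,"tz":0,"wx":0,"wy":0,"wz":-0.8,"fingers":1},{"tx":0,"ty":0,"tz":0,"wx":0,"wy":0,"wz":-0.8,"fingers":1},{"tx":0,"ty":0,"tz":0,"wx":0,"wy":0,"wz":-0.8,"fingers":1},{"tx":0,"ty":0,"tz":0,"wx":0,"wy":0,"wz":-0.8,"fingers":1},{"tx":0,"ty":0,"tz":0,"wx":0,"wy":0,"wz":-0.8,"fingers":1}])

```text
clock: 29.17
tcp_pos: [0.6045, 0.06, 0.1555]
tool_rot: [-3.141, -0.002, 2.892]
ft_force: [-0.1, -0.7, -0.3]
width: 1.003
```

```bash
cat > pil.py <<'E'
from h import *
np.set_printoptions(precision=4,suppress=True)
s=arm.get_state();print(s['tcp_pos'],s['tool_rot'],s['joint_pos'],s['width'])
i,z,K,W=grab('wrist','w11.png');np.savez('w11',i=i,z=z,K=K,W=W); X=cloud(z,K,W); o=np.array([.607,.063]); Ti=np.linalg.inv(T(s))
P,c=edge(X,.0735,.079,o,.0125,.076,K,W); f=least_squares(lambda p:np.hypot(*(P-p[:2]).T)-p[2],[*o,.0085],loss='soft_l1',f_scale=.0005); print('pilot',f.x,np.median(abs(f.fun)),'tool',(Ti@[*f.x[:2],.076,1])[:3])
P,c=edge(X,.0495,.0545,o,.04,.052,K,W); rc=circ(P,.029,o); print('ring',rc,'tool',(Ti@[*rc[0],.052,1])[:3])
E
python3 pil.py; python3 -c "
from h import *
go((.4262,-.0929,.16),2.611)"
```

```text
[0.6045 0.06   0.1555] [-3.1413 -0.0021  2.8921] [ 0.2718  0.6433 -0.7061  1.9125  0.5725  0.7994  0.5713] 1.0034347389281253
pilot [0.6068 0.0618 0.0075] 0.0002669001813361228 tool [-0.002   0.0023  0.0795]
ring (array([0.6062, 0.0617]), np.float64(0.0005085545156042759)) tool [-0.0014  0.0021  0.1035]
t 13.45 -19.27 -0.40 w -0.000 -0.002 0.278 dist 235mm
```

Emit:
servo_tool(steps=[{"tx":13.4,"ty":-19.3,"tz":-0.4,"wx":0,"wy":0,"wz":0.278,"fingers":1},{"tx":13.4,"ty":-19.3,"tz":-0.4,"wx":0,"wy":0,"wz":0.278,"fingers":1},{"tx":13.4,"ty":-19.3,"tz":-0.4,"wx":0,"wy":0,"wz":0.278,"fingers":1},{"tx":13.4,"ty":-19.3,"tz":-0.4,"wx":0,"wy":0,"wz":0.278,"fingers":1},{"tx":13.4,"ty":-19.3,"tz":-0.4,"wx":0,"wy":0,"wz":0.278,"fingers":1},{"tx":13.4,"ty":-19.3,"tz":-0.4,"wx":0,"wy":0,"wz":0.278,"fingers":1},{"tx":13.4,"ty":-19.3,"tz":-0.4,"wx":0,"wy":0,"wz":0.278,"fingers":1},{"tx":13.4,"ty":-19.3,"tz":-0.4,"wx":0,"wy":0,"wz":0.278,"fingers":1}])

```text
clock: 29.88
tcp_pos: [0.4267, -0.0949, 0.1607]
tool_rot: [-3.141, -0.0, 2.609]
ft_force: [1.0, 0.5, 0.5]
width: 1.0
```

```bash
cat > pl.py <<'E'
import sys
from h import *
np.set_printoptions(precision=4,suppress=True)
# platen board: top plane height h; contour -> plane -> minAreaRect and nose arc
s=arm.get_state();print(s['tcp_pos'],s['tool_rot'],s['width']); h=float(sys.argv[1])
if h<0: h=s['tcp_pos'][2]-h
i,z,K,W=grab('wrist',sys.argv[2]+'.png');np.savez(sys.argv[2],i=i,z=z,K=K,W=W); X=cloud(z,K,W); Ti=np.linalg.inv(T(s))
m=(abs(X[...,2]-h)<.005).astype(np.uint8); m=cv2.morphologyEx(m,cv2.MORPH_OPEN,np.ones((5,5)))
c=max(cv2.findContours(m,0,1)[0],key=cv2.contourArea)[:,0]; print('h med',np.median(X[...,2][m>0]),c.min(0),c.max(0))
P=np.array([[*ray(u,v,K,W,h),1] for u,v in c]); Q=(P@Ti.T)[:,:2]
print('rect world',cv2.minAreaRect((P[:,:2]*1e3).astype(np.float32))); print('rect tool',cv2.minAreaRect((Q*1e3).astype(np.float32)))
# model: sides y=yc+-.033 rotated by a about nose centre; nose semicircle r=.033. distance = to stadium end
def res(p):
    a=p[2]; d=Q-p[:2]; x=d[:,0]*np.cos(a)+d[:,1]*np.sin(a); y=-d[:,0]*np.sin(a)+d[:,1]*np.cos(a)
    return np.where(x>0,np.hypot(x,y),np.abs(y))-.033
k=Q[:,0]>float(sys.argv[3]); Q=Q[k]
f=least_squares(res,[Q[:,0].max()-.033,0,0],loss='soft_l1',f_scale=.0005); o=f.x[:2]-.037*np.array([np.cos(f.x[2]),np.sin(f.x[2])])
print('nose ctr',f.x,'res',np.median(abs(f.fun)),'hub in tool',o,'hub world',(T(s)@[*o,0,1])[:2])
E
python3 pl.py .052 w12 -0.04
```

```text
[ 0.4267 -0.0949  0.1607] [-3.1407 -0.      2.6088] 0.9998525104399282
h med 0.05140678874813537 [269 123] [371 313]
rect world ((422.2630310058594, -89.77815246582031), (65.59058380126953, 128.26914978027344), 59.61673355102539)
rect tool ((6.4076690673828125, 2.20611572265625), (65.59056854248047, 128.26913452148438), 89.85859680175781)
nose ctr [ 0.0371  0.0022 -0.0025] res 0.0004477392300693689 hub in tool [0.0001 0.0023] hub world [ 0.4278 -0.0928]
```

View pics/w12.png

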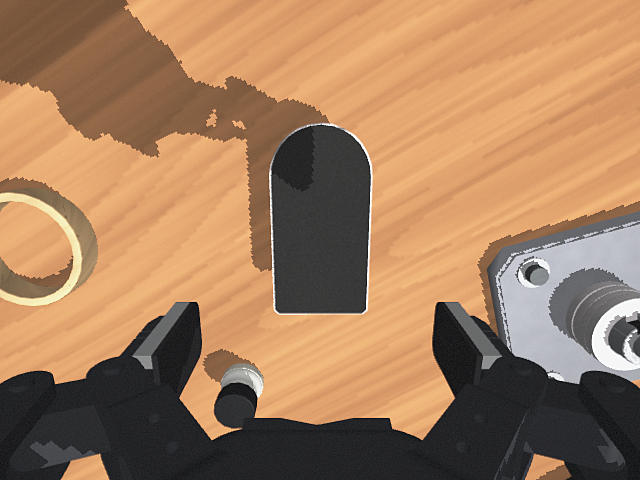

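Emit:
servo_tool(steps=[{"tx":0,"ty":0.2,"tz":4,"wx":0,"wy":0,"wz":0,"fingers":1},{"tx":0,"ty":0.2,"tz":8,"wx":0,"wy":0,"wz":0,"fingers":1},{"tx":0,"ty":0.2,"tz":11,"wx":0,"wy":0,"wz":0,"fingers":1},{"tx":0,"ty":0.2,"tz":13,"wx":0,"wy":0,"wz":0,"fingers":1},{"tx":0,"ty":0.2,"tz":13.8,"wx":0,"wy":0,"wz":0,"fingers":1},{"tx":0,"ty":0.2,"tz":13.8,"wx":0,"wy":0,"wz":0,"fingers":1},{"tx":0,"ty":0.2,"tz":13.8,"wx":0,"wy":0,"wz":0,"fingers":1}])

```text
clock: 30.52
tcp_pos: [0.4296, -0.0906, 0.022]
tool_rot: [-3.141, -0.001, 2.616]
ft_force: [0.4, -0.5, 0.4]
width: 0.998
```

Emit:
servo_tool(steps=[{"tx":0,"ty":0,"tz":0,"wx":0,"wy":0,"wz":0,"fingers":0.3},{"tx":0,"ty":0,"tz":0,"wx":0,"wy":0,"wz":0,"fingers":0.3},{"tx":0,"ty":0,"tz":0,"wx":0,"wy":0,"wz":0,"fingers":0.3},{"tx":0,"ty":0,"tz":0,"wx":0,"wy":0,"wz":0,"fingers":0.3},{"tx":0,"ty":0,"tz":0,"wx":0,"wy":0,"wz":0,"fingers":0.3}], squeeze=60)

```text
clock: 30.93
tcp_pos: [0.4294, -0.092, 0.0237]
tool_rot: [3.14, 0.002, 2.614]
ft_force: [0.2, 1.7, 7.0]
width: 0.759
```

Emit:
servo_tool(steps=[{"tx":0,"ty":0,"tz":-2,"wx":0,"wy":0,"wz":0,"fingers":0.3},{"tx":0,"ty":0,"tz":-5,"wx":0,"wy":0,"wz":0,"fingers":0.3},{"tx":0,"ty":0,"tz":-9,"wx":0,"wy":0,"wz":0,"fingers":0.3},{"tx":0,"ty":0,"tz":-11,"wx":0,"wy":0,"wz":0,"fingers":0.3},{"tx":0,"ty":0,"tz":-11,"wx":0,"wy":0,"wz":0,"fingers":0.3},{"tx":0,"ty":0,"tz":-11,"wx":0,"wy":0,"wz":0,"fingers":0.3}])

```text
clock: 31.43
tcp_pos: [0.4291, -0.0931, 0.1338]
tool_rot: [3.141, 0.003, 2.612]
ft_force: [0.1, 0.2, -3.0]
width: 0.757
```

```bash
python3 pl.py -0.03 w13 -0.005
```

```text
[ 0.4291 -0.0931  0.1338] [3.1408 0.0033 2.6122] 0.7570924539902113
h med 0.1613742959091314 [193 116] [439 430]
rect world ((412.20477294921875, -83.32923889160156), (78.03362274169922, 103.7328872680664), 59.79817199707031)
rect tool ((19.43372344970703, -0.1116943359375), (78.03359985351562, 103.7323226928711), 89.86795043945312)
nose ctr [ 0.0379 -0.0001 -0.0064] res 0.000817519734289951 hub in tool [0.0009 0.0002] hub world [ 0.4285 -0.0925]
```

View pics/w13.png

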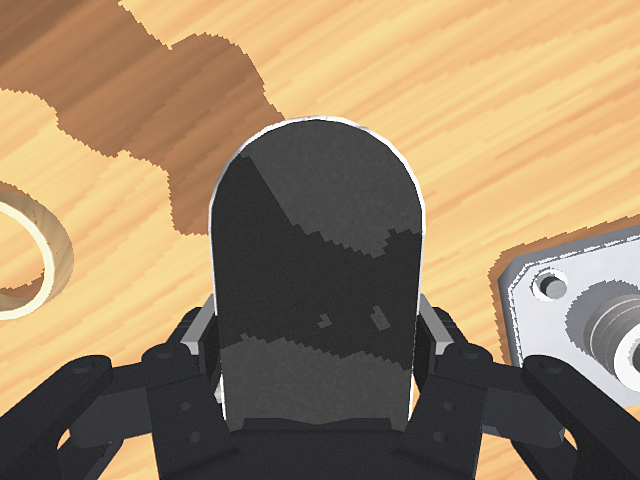

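```bash
python3 pl.py -0.0283 w14 0.02 | tail -1; python3 pl.py -0.0283 w14 0.025 | tail -1; python3 -c "
from h import *
go((.6074,.062,.15),2.612+.279)"
```

```text
nose ctr [ 0.0382 -0.      0.0024] res 0.0003920762270116368 hub in tool [ 0.0012 -0.0001] hub world [ 0.4274 -0.0925]
nose ctr [ 0.0382 -0.      0.001 ] res 0.00033233219774778805 hub in tool [ 0.0012 -0.    ] hub world [ 0.4271 -0.0921]
t -7.73 22.36 -1.85 w -0.001 -0.001 -0.277 dist 237mm
```

```bash
python3 -c "
from h import *
go((.6078,.0615,.13),2.889)"
```

```text
t -7.80 22.34 0.15 w -0.001 -0.001 -0.275 dist 237mm
```

Emit:
servo_tool(steps=[{"tx":-7.8,"ty":22.3,"tz":0,"wx":0,"wy":0,"wz":-0.275,"fingers":0.3},{"tx":-7.8,"ty":22.3,"tz":0,"wx":0,"wy":0,"wz":-0.275,"fingers":0.3},{"tx":-7.8,"ty":22.3,"tz":0,"wx":0,"wy":0,"wz":-0.275,"fingers":0.3},{"tx":-7.8,"ty":22.3,"tz":0,"wx":0,"wy":0,"wz":-0.275,"fingers":0.3},{"tx":-7.8,"ty":22.3,"tz":0,"wx":0,"wy":0,"wz":-0.275,"fingers":0.3},{"tx":-7.8,"ty":22.3,"tz":0,"wx":0,"wy":0,"wz":-0.275,"fingers":0.3},{"tx":-7.8,"ty":22.3,"tz":0,"wx":0,"wy":0,"wz":-0.275,"fingers":0.3},{"tx":-7.8,"ty":22.3,"tz":0,"wx":0,"wy":0,"wz":-0.275,"fingers":0.3}])

```text
clock: 32.25
tcp_pos: [0.6081, 0.0638, 0.1303]
tool_rot: [-3.141, -0.003, 2.893]
ft_force: [-0.6, -0.7, -3.1]
width: 0.758
```

Emit:
servo_tool(steps=[{"tx":0,"ty":0,"tz":0,"wx":0,"wy":0,"wz":0,"fingers":0.3},{"tx":0,"ty":0,"tz":0,"wx":0,"wy":0,"wz":0,"fingers":0.3},{"tx":0,"ty":0,"tz":0,"wx":0,"wy":0,"wz":0,"fingers":0.3}])

```text
clock: 32.5
tcp_pos: [0.6073, 0.0604, 0.132]
tool_rot: [-3.14, -0.001, 2.889]
ft_force: [-0.1, 0.6, -2.6]
width: 0.757
```

```bash
python3 pl.py -0.0283 w15 0.022; python3 -c "
from h import *
go((.6078,.0615,.092),2.889)"
```

```text
[0.6073 0.0604 0.132 ] [-3.1401 -0.0011  2.8891] 0.7568959531905578
h med 0.1595756572520449 [194 116] [439 430]
rect world ((589.091796875, 64.8296890258789), (78.81165313720703, 105.14900970458984), 75.7753677368164)
rect tool ((18.80362319946289, -0.3049430847167969), (78.81155395507812, 105.1489486694336), 89.75917053222656)
nose ctr [ 0.0382 -0.0004  0.0155] res 0.00036516203871981776 hub in tool [ 0.0012 -0.001 ] hub world [0.6059 0.0597]
t 0.00 0.11 4.03 w -0.001 -0.001 0.000 dist 40mm
```

Emit:
servo_tool(steps=[{"tx":0,"ty":0.11,"tz":2,"wx":0,"wy":0,"wz":0,"fingers":0.3},{"tx":0,"ty":0.11,"tz":3.5,"wx":0,"wy":0,"wz":0,"fingers":0.3},{"tx":0,"ty":0.11,"tz":4.0,"wx":0,"wy":0,"wz":0,"fingers":0.3},{"tx":0,"ty":0.11,"tz":4.2,"wx":0,"wy":0,"wz":0,"fingers":0.3},{"tx":0,"ty":0.11,"tz":4.4,"wx":0,"wy":0,"wz":0,"fingers":0.3},{"tx":0,"ty":0.11,"tz":4.6,"wx":0,"wy":0,"wz":0,"fingers":0.3},{"tx":0,"ty":0.11,"tz":4.6,"wx":0,"wy":0,"wz":0,"fingers":0.3}])

```text
clock: 33.13
tcp_pos: [0.6087, 0.0625, 0.0869]
tool_rot: [3.141, 0.001, 2.89]
ft_force: [0.9, -0.5, -3.1]
width: 0.756
```

Emit:
servo_tool(steps=[{"tx":0.05,"ty":-0.1,"tz":0,"wx":0,"wy":0,"wz":0,"fingers":0.3},{"tx":0.05,"ty":-0.1,"tz":0.1,"wx":0,"wy":0,"wz":0,"fingers":0.3},{"tx":0.05,"ty":-0.1,"tz":0.2,"wx":0,"wy":0,"wz":0,"fingers":0.3},{"tx":0.05,"ty":-0.1,"tz":0.3,"wx":0,"wy":0,"wz":0,"fingers":0.3},{"tx":0.05,"ty":-0.1,"tz":0.3,"wx":0,"wy":0,"wz":0,"fingers":0.3}])

```text
clock: 33.55
tcp_pos: [0.608, 0.0617, 0.0836]
tool_rot: [3.141, 0.0, 2.89]
ft_force: [2.3, 0.6, -2.5]
width: 0.756
```

Emit:
servo_tool(steps=[{"tx":-0.04,"ty":0,"tz":0.15,"wx":0,"wy":0,"wz":0,"fingers":0.3},{"tx":-0.04,"ty":0,"tz":0.3,"wx":0,"wy":0,"wz":0,"fingers":0.3},{"tx":-0.04,"ty":0,"tz":0.45,"wx":0,"wy":0,"wz":0,"fingers":0.3},{"tx":-0.04,"ty":0,"tz":0.6,"wx":0,"wy":0,"wz":0,"fingers":0.3},{"tx":-0.04,"ty":0,"tz":0.7,"wx":0,"wy":0,"wz":0,"fingers":0.3},{"tx":-0.04,"ty":0,"tz":0.7,"wx":0,"wy":0,"wz":0,"fingers":0.3}])

```text
clock: 34.05
tcp_pos: [0.6081, 0.0617, 0.0763]
tool_rot: [-3.142, -0.0, 2.89]
ft_force: [1.4, -0.7, -2.7]
width: 0.757
```

Emit:
servo_tool(steps=[{"tx":0,"ty":0,"tz":0,"wx":0,"wy":0,"wz":0,"fingers":1},{"tx":0,"ty":0,"tz":0,"wx":0,"wy":0,"wz":0,"fingers":1},{"tx":0,"ty":0,"tz":0,"wx":0,"wy":0,"wz":0,"fingers":1},{"tx":0,"ty":0,"tz":0,"wx":0,"wy":0,"wz":0,"fingers":1},{"tx":0,"ty":0,"tz":-2,"wx":0,"wy":0,"wz":0,"fingers":1},{"tx":0,"ty":0,"tz":-6,"wx":0,"wy":0,"wz":0,"fingers":1},{"tx":0,"ty":0,"tz":-10,"wx":0,"wy":0,"wz":0,"fingers":1},{"tx":0,"ty":0,"tz":-13,"wx":0,"wy":0,"wz":0,"fingers":1}])

```text
clock: 34.72
tcp_pos: [0.6084, 0.0623, 0.2094]
tool_rot: [3.141, 0.001, 2.89]
ft_force: [0.2, 0.2, 0.1]
width: 1.001
```

Emit:
servo_tool(steps=[{"tx":0,"ty":0,"tz":0,"wx":0,"wy":0,"wz":0,"fingers":1},{"tx":0,"ty":0,"tz":0,"wx":0,"wy":0,"wz":0,"fingers":1}])

```text
clock: 34.88
tcp_pos: [0.609, 0.0618, 0.2087]
tool_rot: [3.141, 0.004, 2.889]
ft_force: [-0.6, 0.2, -0.4]
width: 1.003
```

```bash
python3 pl.py .104 w16 -0.04; python3 -c "
from h import *
go((.641,.198,.2),2.889)"
```

```text
[0.609  0.0618 0.2087] [3.1406 0.0037 2.8894] 1.0025401781958088
h med 0.10341739324448034 [264 120] [367 314]
rect world ((601.4928588867188, 62.81443786621094), (65.5703353881836, 128.78213500976562), 75.7050552368164)
rect tool ((7.9450225830078125, -0.9817390441894531), (65.57029724121094, 128.78134155273438), 89.84393310546875)
nose ctr [ 0.0389 -0.0011 -0.0044] res 0.0005310549666556821 hub in tool [ 0.0019 -0.001 ] hub world [0.607  0.0613]
t 0.24 14.06 0.71 w -0.000 0.001 0.000 dist 141mm
```

Emit:
servo_tool(steps=[{"tx":0.2,"ty":14.1,"tz":0,"wx":0,"wy":0,"wz":0,"fingers":0.3},{"tx":0.2,"ty":14.1,"tz":0,"wx":0,"wy":0,"wz":0,"fingers":0.3},{"tx":0.2,"ty":14.1,"tz":0,"wx":0,"wy":0,"wz":0,"fingers":0.3},{"tx":0.2,"ty":14.1,"tz":0,"wx":0,"wy":0,"wz":0,"fingers":0.3},{"tx":0.2,"ty":14.1,"tz":4,"wx":0,"wy":0,"wz":0,"fingers":0.3},{"tx":0.2,"ty":14.1,"tz":6,"wx":0,"wy":0,"wz":0,"fingers":0.3},{"tx":0.2,"ty":14.1,"tz":6,"wx":0,"wy":0,"wz":0,"fingers":0.3},{"tx":0.2,"ty":14.1,"tz":6,"wx":0,"wy":0,"wz":0,"fingers":0.3}])

```text
clock: 35.6
tcp_pos: [0.6402, 0.1983, 0.1446]
tool_rot: [-3.139, -0.004, 2.89]
ft_force: [0.5, 0.1, 0.3]
width: 0.649
```

```bash
python3 -c "
from h import *
np.set_printoptions(precision=4,suppress=True)
s=arm.get_state();print(s['tcp_pos'],s['tool_rot'],s['joint_pos'])
i,z,K,W=grab('wrist'); np.savez('w17',i=i,z=z,K=K,W=W); X=cloud(z,K,W)
m=(np.hypot(X[...,0]-.641,X[...,1]-.198)<.03)&(X[...,2]>.015); vv,uu=np.nonzero(m); print(uu.min(),uu.max(),vv.min(),vv.max())
q=X[m][:,2]; print(np.histogram(q,bins=np.arange(.044,.094,.002)))
u0,v0=int(uu.mean()),int(vv.mean()); cv2.imwrite('pics/w17.png',cv2.resize(i[max(0,v0-70):v0+70,u0-90:u0+90,::-1],None,fx=4,fy=4,interpolation=cv2.INTER_CUBIC)); print(u0-90,max(0,v0-70))
"
```

```text
[0.6402 0.1983 0.1446] [-3.1393 -0.0036  2.8904] [ 0.0548  0.728  -0.7135  1.7712  0.6006  0.8776  0.3861]
160 473 188 479
(array([  38,  167, 1101,  198,   24,   32,   34,   83,  450,   57,   27,
         25,   25,   27,   25,   32,   39,   27,   35,   69,  152,  261,
        162,    3]), array([0.044, 0.046, 0.048, 0.05 , 0.052, 0.054, 0.056, 0.058, 0.06 ,
       0.062, 0.064, 0.066, 0.068, 0.07 , 0.072, 0.074, 0.076, 0.078,
       0.08 , 0.082, 0.084, 0.086, 0.088, 0.09 , 0.092]))
225 320
```

View pics/w17.png

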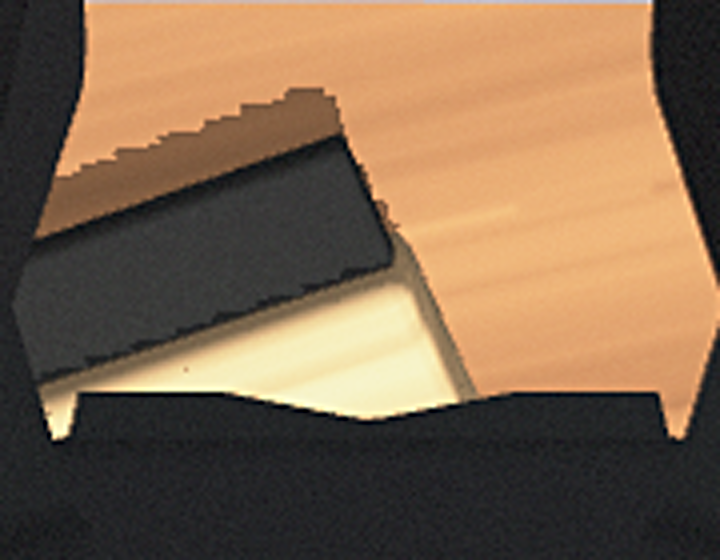

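```bash
cat > nut.py <<'E'
import sys
from h import *
np.set_printoptions(precision=4,suppress=True)
def nut(n):
    d=np.load(n+'.npz'); i,z,K,W=[d[k] for k in 'izKW']; X=cloud(z,K,W); o=np.array([.641,.198])
    r=np.hypot(X[...,0]-o[0],X[...,1]-o[1]); b=np.nanmedian(X[(r<.024)&(abs(X[...,2]-.0495)<.002)][:,2])
    m=(r<.022)&(X[...,2]>.0575)&(X[...,2]<.0645); h=np.nanmedian(X[m][:,2]); print('boss',b,'nut top',h,'gap mm',(h-b-.01)*1e3,'-> rad',(h-b-.01)/.00032, m.sum())
    m=cv2.morphologyEx(m.astype(np.uint8),cv2.MORPH_OPEN,np.ones((2,2))); vv,uu=np.nonzero(m); print(uu.min(),uu.max(),vv.min(),vv.max())
    P=np.array([ray(u,v,K,W,h)[:2] for u,v in zip(uu,vv)])
    best=[]
    for a in np.radians(np.arange(0,60,1)):
        w=[]; c=[]
        for k in range(3):
            q=P@[np.cos(a+k*np.pi/3),np.sin(a+k*np.pi/3)]; lo,hi=np.percentile(q,[.5,99.5]); w.append(hi-lo); c.append((hi+lo)/2)
        best.append((max(w),np.degrees(a),w,c))
    best.sort(key=lambda t:t[0])
    for t in best[:3]: print('flat normal deg %.0f'%t[1],np.array(t[2])*1e3)
    t=best[0]; A=np.array([[np.cos(np.radians(t[1])+k*np.pi/3),np.sin(np.radians(t[1])+k*np.pi/3)] for k in range(3)]); print('centre',np.linalg.lstsq(A,np.array(t[3]),rcond=None)[0])
    q=X[(r<.02)&(X[...,2]>.086)&(X[...,2]<.093)]; print('screw top',q.mean(0))
    u0,v0=int(uu.mean()),int(vv.mean()); cv2.imwrite('pics/%s_c.png'%n,cv2.resize(i[max(0,v0-50):v0+50,max(0,u0-60):u0+60,::-1],None,fx=5,fy=5,interpolation=cv2.INTER_CUBIC))
nut(sys.argv[1])
E
python3 nut.py w17
```

```text
boss 0.04925996690702751 nut top 0.060974607349219445 gap mm 1.7146404421919341 -> rad 5.358251381849794 604
296 339 228 265
flat normal deg 4 [23.9242 23.8774 23.9258]
flat normal deg 3 [23.8135 23.8088 23.9979]
flat normal deg 5 [24.0458 23.9776 23.8642]
centre [0.6425 0.1978]
screw top [0.642  0.1973 0.0878]
```

View pics/w17_c.png

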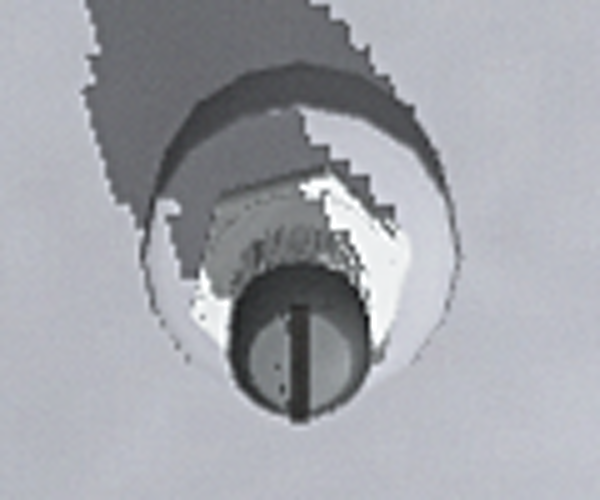

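The crop shows the hex nut round the screw with its slot nearly vertical. A flat normal is at 4° mod 60°, and the nut is about 1.7 mm above the boss. I'll turn the jaws to yaw 3.735 (214°) and remeasure.

Emit:
servo_tool(steps=[{"tx":0,"ty":0,"tz":0,"wx":0,"wy":0,"wz":-0.845,"fingers":0.3},{"tx":0,"ty":0,"tz":0,"wx":0,"wy":0,"wz":-0.845,"fingers":0.3},{"tx":0,"ty":0,"tz":0,"wx":0,"wy":0,"wz":-0.845,"fingers":0.3},{"tx":0,"ty":0,"tz":0,"wx":0,"wy":0,"wz":-0.845,"fingers":0.3},{"tx":0,"ty":0,"tz":0,"wx":0,"wy":0,"wz":-0.845,"fingers":0.3},{"tx":0,"ty":0,"tz":0,"wx":0,"wy":0,"wz":-0.845,"fingers":0.3},{"tx":0,"ty":0,"tz":0,"wx":0,"wy":0,"wz":-0.845,"fingers":0.3},{"tx":0,"ty":0,"tz":0,"wx":0,"wy":0,"wz":-0.845,"fingers":0.3}])

```text
clock: 36.32
tcp_pos: [0.6422, 0.1983, 0.148]
tool_rot: [-3.141, 0.002, -2.546]
ft_force: [0.6, 0.1, 0.3]
width: 0.653
```

```bash
python3 -c "
from h import *
np.set_printoptions(precision=4,suppress=True)
s=arm.get_state();print(s['tcp_pos'],s['tool_rot'],s['joint_pos'])
i,z,K,W=grab('wrist'); np.savez('w18',i=i,z=z,K=K,W=W)
go((.6415,.198,.0535),3.735)
"; python3 nut.py w18
```

```text
[0.6422 0.1983 0.148 ] [-3.1413  0.0017 -2.5456] [ 0.1658  0.7979 -0.9262  1.762   0.7599  0.981   1.0991]
t 0.08 -0.00 9.43 w -0.000 0.002 -0.003 dist 94mm
boss 0.049173939785397386 nut top 0.06092551131178159 gap mm 1.7515715263842022 -> rad 5.473661019950631 585
298 337 222 257
flat normal deg 1 [24.0209 23.929  23.6974]
flat normal deg 2 [23.9463 24.0324 23.7598]
flat normal deg 0 [24.1582 23.9123 23.6781]
centre [0.642  0.1977]
screw top [0.642  0.1969 0.0877]
```

Emit:
servo_tool(steps=[{"tx":0.05,"ty":0,"tz":4,"wx":0,"wy":0,"wz":0.02,"fingers":0.3},{"tx":0.05,"ty":0,"tz":7,"wx":0,"wy":0,"wz":0.02,"fingers":0.3},{"tx":0.05,"ty":0,"tz":8.8,"wx":0,"wy":0,"wz":0.02,"fingers":0.3},{"tx":0.05,"ty":0,"tz":9.4,"wx":0,"wy":0,"wz":0.02,"fingers":0},{"tx":0.05,"ty":0,"tz":9.4,"wx":0,"wy":0,"wz":0.02,"fingers":0},{"tx":0.05,"ty":0,"tz":9.4,"wx":0,"wy":0,"wz":0.02,"fingers":-0.6},{"tx":0.05,"ty":0,"tz":9.4,"wx":0,"wy":0,"wz":0.02,"fingers":-0.6},{"tx":0.05,"ty":0,"tz":9.4,"wx":0,"wy":0,"wz":0.02,"fingers":-0.6}], squeeze=20)

```text
clock: 37.03
tcp_pos: [0.6422, 0.1984, 0.0544]
tool_rot: [-3.14, 0.002, -2.569]
ft_force: [1.8, -1.8, 1.7]
width: 0.272
```

Emit:
servo_tool(steps=[{"tx":0,"ty":0,"tz":0,"wx":0,"wy":0,"wz":0,"fingers":-0.6},{"tx":0,"ty":0,"tz":0,"wx":0,"wy":0,"wz":0,"fingers":-0.6},{"tx":0,"ty":0,"tz":0,"wx":0,"wy":0,"wz":0,"fingers":-0.6}])

```text
clock: 37.28
tcp_pos: [0.6422, 0.1985, 0.0542]
tool_rot: [-3.14, 0.002, -2.569]
ft_force: [2.3, -2.6, 7.8]
width: 0.267
```

```bash
cat > st.py <<'E'
from h import *
np.set_printoptions(precision=3,suppress=True)
s=arm.get_state();print(s['clock'],s['tcp_pos'],s['tool_rot'],s['joint_pos'],'w %.3f'%s['width'],'F',s['ft_force'],'M',s['wrist_torque'])
E
python3 st.py
```

```text
37.2833 [0.642 0.198 0.054] [-3.14   0.002 -2.569] [ 0.113  0.895 -0.831  1.815  0.879  0.847  0.982] w 0.267 F [ 2.349 -2.648  7.8  ] M [-0.536 -0.303 -0.056]
```

Emit:
servo_tool(steps=[{"tx":0,"ty":0,"tz":-0.04,"wx":0,"wy":0,"wz":0.11,"fingers":-0.6},{"tx":0,"ty":0,"tz":-0.03,"wx":0,"wy":0,"wz":0.22,"fingers":-0.6},{"tx":0,"ty":0,"tz":-0.03,"wx":0,"wy":0,"wz":0.33,"fingers":-0.6},{"tx":0,"ty":0,"tz":-0.03,"wx":0,"wy":0,"wz":0.44,"fingers":-0.6},{"tx":0,"ty":0,"tz":-0.02,"wx":0,"wy":0,"wz":0.55,"fingers":-0.6},{"tx":0,"ty":0,"tz":-0.02,"wx":0,"wy":0,"wz":0.66,"fingers":-0.6},{"tx":0,"ty":0,"tz":-0.01,"wx":0,"wy":0,"wz":0.77,"fingers":-0.6},{"tx":0,"ty":0,"tz":-0.01,"wx":0,"wy":0,"wz":0.88,"fingers":-0.6}])

```text
clock: 37.95
tcp_pos: [0.6423, 0.1978, 0.054]
tool_rot: [3.141, 0.003, 2.828]
ft_force: [2.0, -3.9, 5.4]
width: 0.268
```

```bash
python3 st.py
```

```text
37.95 [0.642 0.198 0.054] [3.141 0.003 2.828] [ 0.002  0.826 -0.625  1.822  0.707  0.728  0.238] w 0.268 F [ 2.039 -3.942  5.382] M [-0.872 -0.459  0.041]
```

Emit:
servo_tool(steps=[{"tx":0,"ty":0,"tz":0,"wx":0,"wy":0,"wz":0.11,"fingers":-0.6},{"tx":0,"ty":0,"tz":0.01,"wx":0,"wy":0,"wz":0.22,"fingers":-0.6},{"tx":0,"ty":0,"tz":0.01,"wx":0,"wy":0,"wz":0.33,"fingers":-0.6},{"tx":0,"ty":0,"tz":0.01,"wx":0,"wy":0,"wz":0.44,"fingers":-0.6},{"tx":0,"ty":0,"tz":0.02,"wx":0,"wy":0,"wz":0.55,"fingers":-0.6},{"tx":0,"ty":0,"tz":0.02,"wx":0,"wy":0,"wz":0.66,"fingers":-0.6},{"tx":0,"ty":0,"tz":0.03,"wx":0,"wy":0,"wz":0.77,"fingers":-0.6},{"tx":0,"ty":0,"tz":0.03,"wx":0,"wy":0,"wz":0.88,"fingers":-0.6}])

```text
clock: 38.62
tcp_pos: [0.6419, 0.1972, 0.0537]
tool_rot: [3.14, 0.002, 1.948]
ft_force: [-0.1, -6.3, 6.7]
width: 0.271
```

```bash
python3 st.py
```

```text
38.6167 [0.642 0.197 0.054] [3.14  0.002 1.948] [-0.132  0.777 -0.399  1.832  0.484  0.629 -0.448] w 0.271 F [-0.107 -6.308  6.727] M [-1.127 -0.154  0.009]
```

Emit:
servo_tool(steps=[{"tx":0,"ty":0,"tz":0,"wx":0,"wy":0,"wz":0.11,"fingers":-0.6},{"tx":0,"ty":0,"tz":0.01,"wx":0,"wy":0,"wz":0.22,"fingers":-0.6},{"tx":0,"ty":0,"tz":0.01,"wx":0,"wy":0,"wz":0.33,"fingers":-0.6},{"tx":0,"ty":0,"tz":0.01,"wx":0,"wy":0,"wz":0.44,"fingers":-0.6},{"tx":0,"ty":0,"tz":0.02,"wx":0,"wy":0,"wz":0.55,"fingers":-0.6},{"tx":0,"ty":0,"tz":0.02,"wx":0,"wy":0,"wz":0.66,"fingers":-0.6}])

```text
clock: 39.12
tcp_pos: [0.6414, 0.1972, 0.0534]
tool_rot: [3.14, 0.001, 1.288]
ft_force: [-1.9, -6.0, 8.1]
width: 0.271
```

```bash
python3 st.py
```

```text
39.1167 [0.641 0.197 0.053] [3.14  0.001 1.288] [-0.241  0.755 -0.224  1.841  0.285  0.577 -0.929] w 0.271 F [-1.902 -5.955  8.092] M [-1.181  0.255  0.053]
```

Emit:
servo_tool(steps=[{"tx":0,"ty":0,"tz":0,"wx":0,"wy":0,"wz":0.1,"fingers":-0.6},{"tx":0,"ty":0,"tz":0.01,"wx":0,"wy":0,"wz":0.2,"fingers":-0.6},{"tx":0,"ty":0,"tz":0.01,"wx":0,"wy":0,"wz":0.3,"fingers":-0.6},{"tx":0,"ty":0,"tz":0.01,"wx":0,"wy":0,"wz":0.4,"fingers":-0.6},{"tx":0,"ty":0,"tz":0.02,"wx":0,"wy":0,"wz":0.5,"fingers":-0.6},{"tx":0,"ty":0,"tz":0.02,"wx":0,"wy":0,"wz":0.6,"fingers":-0.6}])

```text
clock: 39.62
tcp_pos: [0.641, 0.1974, 0.0532]
tool_rot: [3.141, 0.0, 0.689]
ft_force: [-2.5, -5.7, 9.1]
width: 0.272
```

```bash
python3 st.py
```

```text
39.6167 [0.641 0.197 0.053] [3.141 0.    0.689] [-0.342  0.747 -0.065  1.848  0.086  0.549 -1.345] w 0.272 F [-2.548 -5.671  9.082] M [-1.141  0.441  0.114]
```

Emit:
servo_tool(steps=[{"tx":0,"ty":0,"tz":0,"wx":0,"wy":0,"wz":0.1,"fingers":-0.6},{"tx":0,"ty":0,"tz":0.01,"wx":0,"wy":0,"wz":0.2,"fingers":-0.6},{"tx":0,"ty":0,"tz":0.01,"wx":0,"wy":0,"wz":0.3,"fingers":-0.6},{"tx":0,"ty":0,"tz":0.01,"wx":0,"wy":0,"wz":0.4,"fingers":-0.6},{"tx":0,"ty":0,"tz":0.02,"wx":0,"wy":0,"wz":0.5,"fingers":-0.6},{"tx":0,"ty":0,"tz":0.02,"wx":0,"wy":0,"wz":0.6,"fingers":-0.6}])

```text
clock: 40.12
tcp_pos: [0.6408, 0.1979, 0.053]
tool_rot: [-3.141, -0.0, 0.089]
ft_force: [-2.9, -3.8, 8.7]
width: 0.27
```

```bash
python3 st.py
```

```text
40.1167 [0.641 0.198 0.053] [-3.141 -0.     0.089] [-0.443  0.75   0.092  1.855 -0.123  0.541 -1.751] w 0.270 F [-2.872 -3.772  8.701] M [-0.949  0.574  0.066]
```

Emit:
servo_tool(steps=[{"tx":0,"ty":0,"tz":0,"wx":0,"wy":0,"wz":0.1,"fingers":-0.6},{"tx":0,"ty":0,"tz":0.01,"wx":0,"wy":0,"wz":0.2,"fingers":-0.6},{"tx":0,"ty":0,"tz":0.01,"wx":0,"wy":0,"wz":0.3,"fingers":-0.6},{"tx":0,"ty":0,"tz":0.01,"wx":0,"wy":0,"wz":0.4,"fingers":-0.6},{"tx":0,"ty":0,"tz":0.01,"wx":0,"wy":0,"wz":0.5,"fingers":-0.6}])

```text
clock: 40.53
tcp_pos: [0.6408, 0.1983, 0.0528]
tool_rot: [-3.141, 0.0, -0.41]
ft_force: [-2.4, -4.1, 8.4]
width: 0.267
```

```bash
python3 st.py
```

```text
40.5333 [0.641 0.198 0.053] [-3.141  0.    -0.41 ] [-0.525  0.761  0.224  1.861 -0.298  0.551 -2.088] w 0.267 F [-2.425 -4.086  8.449] M [-0.748  0.55   0.028]
```

Emit:
servo_tool(steps=[{"tx":0,"ty":0,"tz":0,"wx":0,"wy":0,"wz":0,"fingers":0.3},{"tx":0,"ty":0,"tz":0,"wx":0,"wy":0,"wz":0,"fingers":0.3},{"tx":0,"ty":0,"tz":0,"wx":0,"wy":0,"wz":0,"fingers":0.3},{"tx":0,"ty":0,"tz":-4,"wx":0,"wy":0,"wz":0,"fingers":0.3},{"tx":0,"ty":0,"tz":-8,"wx":0,"wy":0,"wz":-0.1,"fingers":0.3},{"tx":0,"ty":0,"tz":-9.2,"wx":0,"wy":0,"wz":-0.2,"fingers":0.3},{"tx":0,"ty":0,"tz":-9.2,"wx":0,"wy":0,"wz":-0.3,"fingers":0.3}])

```text
clock: 41.12
tcp_pos: [0.643, 0.1992, 0.1479]
tool_rot: [-3.139, -0.006, -0.098]
ft_force: [0.5, 0.3, -0.1]
width: 0.652
```

Emit:
servo_tool(steps=[{"tx":0,"ty":0,"tz":0,"wx":0,"wy":0,"wz":-0.95,"fingers":0.3},{"tx":0,"ty":0,"tz":0,"wx":0,"wy":0,"wz":-0.95,"fingers":0.3},{"tx":0,"ty":0,"tz":0,"wx":0,"wy":0,"wz":-0.95,"fingers":0.3},{"tx":0,"ty":0,"tz":0,"wx":0,"wy":0,"wz":-0.95,"fingers":0.3},{"tx":0,"ty":0,"tz":0,"wx":0,"wy":0,"wz":-0.95,"fingers":0.3},{"tx":0,"ty":0,"tz":0,"wx":0,"wy":0,"wz":-0.95,"fingers":0.3},{"tx":0,"ty":0,"tz":0,"wx":0,"wy":0,"wz":-0.95,"fingers":0.3},{"tx":0,"ty":0,"tz":0,"wx":0,"wy":0,"wz":-0.95,"fingers":0.3}])

```text
clock: 41.78
tcp_pos: [0.641, 0.1985, 0.1437]
tool_rot: [-3.141, -0.001, 0.853]
ft_force: [0.6, -0.5, -0.3]
width: 0.65
```

Emit:
servo_tool(steps=[{"tx":0,"ty":0,"tz":0,"wx":0,"wy":0,"wz":-0.95,"fingers":0.3},{"tx":0,"ty":0,"tz":0,"wx":0,"wy":0,"wz":-0.95,"fingers":0.3},{"tx":0,"ty":0,"tz":0,"wx":0,"wy":0,"wz":-0.95,"fingers":0.3},{"tx":0,"ty":0,"tz":0,"wx":0,"wy":0,"wz":-0.95,"fingers":0.3},{"tx":0,"ty":0,"tz":0,"wx":0,"wy":0,"wz":-0.95,"fingers":0.3},{"tx":0,"ty":0,"tz":0,"wx":0,"wy":0,"wz":-0.95,"fingers":0.3},{"tx":0,"ty":0,"tz":0,"wx":0,"wy":0,"wz":-0.95,"fingers":0.3},{"tx":0,"ty":0,"tz":0,"wx":0,"wy":0,"wz":-0.95,"fingers":0.3}])

```text
clock: 42.45
tcp_pos: [0.641, 0.1984, 0.1437]
tool_rot: [3.141, -0.001, 1.803]
ft_force: [-0.7, -0.2, -1.3]
width: 0.649
```

Emit:
servo_tool(steps=[{"tx":0,"ty":0,"tz":0,"wx":0,"wy":0,"wz":-0.94,"fingers":0.3},{"tx":0,"ty":0,"tz":0,"wx":0,"wy":0,"wz":-0.94,"fingers":0.3},{"tx":0,"ty":0,"tz":0,"wx":0,"wy":0,"wz":-0.94,"fingers":0.3},{"tx":0,"ty":0,"tz":0,"wx":0,"wy":0,"wz":-0.94,"fingers":0.3},{"tx":0,"ty":0,"tz":0,"wx":0,"wy":0,"wz":-0.94,"fingers":0.3},{"tx":0,"ty":0,"tz":0,"wx":0,"wy":0,"wz":-0.94,"fingers":0.3},{"tx":0,"ty":0,"tz":0,"wx":0,"wy":0,"wz":-0.94,"fingers":0.3},{"tx":0,"ty":0,"tz":0,"wx":0,"wy":0,"wz":-0.94,"fingers":0.3}])

```text
clock: 43.12
tcp_pos: [0.6411, 0.1983, 0.1437]
tool_rot: [3.141, -0.0, 2.743]
ft_force: [0.1, -0.4, -0.3]
width: 0.649
```

```bash
python3 -c "
from h import *
np.set_printoptions(precision=4,suppress=True)
s=arm.get_state();print(s['tcp_pos'],s['tool_rot'],s['joint_pos'])
i,z,K,W=grab('wrist'); np.savez('w19',i=i,z=z,K=K,W=W)
go((.642,.198,.0527),2.73)
"; python3 nut.py w19
```

```text
[0.6411 0.1983 0.1437] [ 3.141  -0.0001  2.7431] [-0.0005  0.7016 -0.6143  1.7773  0.5265  0.8322  0.3049]
t -0.09 0.02 9.09 w 0.000 -0.000 0.015 dist 91mm
boss 0.04926692112887465 nut top 0.05978852823097737 gap mm 0.5216071021027172 -> rad 1.6300221940709911 598
297 337 226 260
flat normal deg 5 [23.4829 23.7369 23.8981]
flat normal deg 6 [23.5768 23.9157 23.8762]
flat normal deg 4 [23.4082 23.619  23.9518]
centre [0.6426 0.1977]
screw top [0.6418 0.1974 0.0878]
```

View pics/w19_c.png

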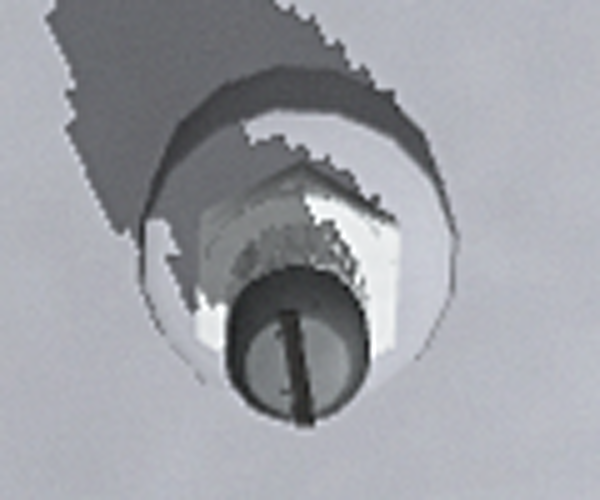

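Emit:
servo_tool(steps=[{"tx":-0.1,"ty":0,"tz":4,"wx":0,"wy":0,"wz":0.015,"fingers":0.3},{"tx":-0.1,"ty":0,"tz":7,"wx":0,"wy":0,"wz":0.015,"fingers":0.3},{"tx":-0.1,"ty":0,"tz":8.7,"wx":0,"wy":0,"wz":0.015,"fingers":0.3},{"tx":-0.1,"ty":0,"tz":9.1,"wx":0,"wy":0,"wz":0.015,"fingers":0},{"tx":-0.1,"ty":0,"tz":9.1,"wx":0,"wy":0,"wz":0.015,"fingers":-0.6},{"tx":-0.1,"ty":0,"tz":9.1,"wx":0,"wy":0,"wz":0.015,"fingers":-0.6},{"tx":-0.1,"ty":0,"tz":9.1,"wx":0,"wy":0,"wz":0.015,"fingers":-0.6},{"tx":-0.1,"ty":0,"tz":9.1,"wx":0,"wy":0,"wz":0.015,"fingers":-0.6}], squeeze=20)

```text
clock: 43.83
tcp_pos: [0.6417, 0.1979, 0.0534]
tool_rot: [3.142, 0.0, 2.719]
ft_force: [-1.5, -0.5, -5.3]
width: 0.271
```

Emit:
servo_tool(steps=[{"tx":0,"ty":0,"tz":0,"wx":0,"wy":0,"wz":0,"fingers":-0.6},{"tx":0,"ty":0,"tz":0,"wx":0,"wy":0,"wz":0.1,"fingers":-0.6},{"tx":0,"ty":0,"tz":0,"wx":0,"wy":0,"wz":0.2,"fingers":-0.6},{"tx":0,"ty":0,"tz":0,"wx":0,"wy":0,"wz":0.3,"fingers":-0.6},{"tx":0,"ty":0,"tz":0,"wx":0,"wy":0,"wz":0.4,"fingers":-0.6},{"tx":0,"ty":0,"tz":0.01,"wx":0,"wy":0,"wz":0.5,"fingers":-0.6},{"tx":0,"ty":0,"tz":0.02,"wx":0,"wy":0,"wz":0.6,"fingers":-0.6}])

```text
clock: 44.42
tcp_pos: [0.6417, 0.1979, 0.0531]
tool_rot: [-3.142, 0.0, 2.115]
ft_force: [-3.0, -0.8, -3.1]
width: 0.27
```

```bash
python3 st.py
```

```text
44.4167 [0.642 0.198 0.053] [-3.142  0.     2.115] [-0.149  0.774 -0.372  1.832  0.453  0.62  -0.254] w 0.270 F [-3.011 -0.773 -3.075] M [-0.286  0.585  0.057]
```

Emit:
servo_tool(steps=[{"tx":0,"ty":0,"tz":0,"wx":0,"wy":0,"wz":0.08,"fingers":-0.6},{"tx":0,"ty":0,"tz":0.01,"wx":0,"wy":0,"wz":0.16,"fingers":-0.6},{"tx":0,"ty":0,"tz":0.01,"wx":0,"wy":0,"wz":0.24,"fingers":-0.6},{"tx":0,"ty":0,"tz":0.01,"wx":0,"wy":0,"wz":0.3,"fingers":-0.6}])

```text
clock: 44.75
tcp_pos: [0.6417, 0.1979, 0.053]
tool_rot: [3.142, 0.0, 1.816]
ft_force: [-2.0, -1.5, -2.8]
width: 0.269
```

```bash
python3 st.py
```

```text
44.75 [0.642 0.198 0.053] [3.142 0.    1.816] [-0.198  0.763 -0.293  1.836  0.364  0.596 -0.473] w 0.269 F [-1.983 -1.51  -2.812] M [-0.372  0.436  0.032]
```

Turned 5.0 rad in all, still free. I'll use short steps now and watch the moment.

Emit:
servo_tool(steps=[{"tx":0,"ty":0,"tz":0,"wx":0,"wy":0,"wz":0.06,"fingers":-0.6},{"tx":0,"ty":0,"tz":0.01,"wx":0,"wy":0,"wz":0.12,"fingers":-0.6},{"tx":0,"ty":0,"tz":0.01,"wx":0,"wy":0,"wz":0.18,"fingers":-0.6}])

```text
clock: 45.0
tcp_pos: [0.6417, 0.1978, 0.0529]
tool_rot: [-3.142, 0.0, 1.637]
ft_force: [-1.4, -1.8, -3.3]
width: 0.268
```

```bash
python3 st.py
```

```text
45.0 [0.642 0.198 0.053] [-3.142  0.     1.637] [-0.228  0.758 -0.245  1.838  0.309  0.583 -0.602] w 0.268 F [-1.41  -1.791 -3.306] M [-0.456  0.439  0.037]
```

Emit:
servo_tool(steps=[{"tx":0,"ty":0,"tz":0,"wx":0,"wy":0,"wz":0.06,"fingers":-0.6},{"tx":0,"ty":0,"tz":0,"wx":0,"wy":0,"wz":0.12,"fingers":-0.6},{"tx":0,"ty":0,"tz":0,"wx":0,"wy":0,"wz":0.15,"fingers":-0.6}])

```text
clock: 45.25
tcp_pos: [0.6417, 0.1979, 0.0528]
tool_rot: [-3.142, 0.0, 1.487]
ft_force: [-2.7, -2.4, -2.0]
width: 0.268
```

```bash
python3 st.py
```

```text
45.25 [0.642 0.198 0.053] [-3.142  0.     1.487] [-0.253  0.755 -0.205  1.84   0.261  0.573 -0.708] w 0.268 F [-2.715 -2.377 -1.964] M [-0.451  0.57  -0.018]
```

Emit:
servo_tool(steps=[{"tx":0,"ty":0,"tz":0,"wx":0,"wy":0,"wz":0.06,"fingers":-0.6},{"tx":0,"ty":0,"tz":0,"wx":0,"wy":0,"wz":0.12,"fingers":-0.6}])

```text
clock: 45.42
tcp_pos: [0.6416, 0.1979, 0.0528]
tool_rot: [-3.141, 0.0, 1.368]
ft_force: [-2.8, -1.5, -2.2]
width: 0.267
```

```bash
python3 st.py
```

```text
45.4167 [0.642 0.198 0.053] [-3.141  0.     1.368] [-0.273  0.753 -0.174  1.841  0.222  0.567 -0.792] w 0.267 F [-2.769 -1.507 -2.177] M [-0.502  0.581  0.018]
```

Emit:
servo_tool(steps=[{"tx":0,"ty":0,"tz":0,"wx":0,"wy":0,"wz":0.06,"fingers":-0.6},{"tx":0,"ty":0,"tz":0,"wx":0,"wy":0,"wz":0.11,"fingers":-0.6}])

```text
clock: 45.58
tcp_pos: [0.6417, 0.1981, 0.0529]
tool_rot: [3.142, -0.0, 1.258]
ft_force: [-3.5, -3.8, -1.0]
width: 0.267
```

```bash
python3 st.py
```

```text
45.5833 [0.642 0.198 0.053] [ 3.142 -0.     1.258] [-0.292  0.751 -0.145  1.842  0.186  0.561 -0.868] w 0.267 F [-3.529 -3.824 -0.972] M [-0.829  0.577  0.508]
```

The moment jumped to 0.51 N m, so the nut is bearing and still below the screw's 0.7. I'll release, lift and check.

Emit:
servo_tool(steps=[{"tx":0,"ty":0,"tz":0,"wx":0,"wy":0,"wz":0,"fingers":0.3},{"tx":0,"ty":0,"tz":0,"wx":0,"wy":0,"wz":0,"fingers":0.3},{"tx":0,"ty":0,"tz":0,"wx":0,"wy":0,"wz":0,"fingers":0.3},{"tx":0,"ty":0,"tz":-4,"wx":0,"wy":0,"wz":0,"fingers":0.3},{"tx":0,"ty":0,"tz":-8,"wx":0,"wy":0,"wz":0,"fingers":0.3},{"tx":0,"ty":0,"tz":-9.2,"wx":0,"wy":0,"wz":0,"fingers":0.3},{"tx":0,"ty":0,"tz":-9.2,"wx":0,"wy":0,"wz":0,"fingers":0.3},{"tx":0,"ty":0,"tz":-9.2,"wx":0,"wy":0,"wz":0,"fingers":0.3}])

```text
clock: 46.25
tcp_pos: [0.6427, 0.1982, 0.1456]
tool_rot: [3.139, -0.002, 1.261]
ft_force: [-0.5, -0.3, -0.5]
width: 0.647
```

```bash
python3 -c "
from h import *
np.set_printoptions(precision=4,suppress=True)
s=arm.get_state();print(s['tcp_pos'],s['tool_rot'],s['ft_force'],s['wrist_torque'])
i,z,K,W=grab('wrist'); np.savez('w20',i=i,z=z,K=K,W=W)
"; python3 nut.py w20
```

```text
[0.6427 0.1982 0.1456] [ 3.1392 -0.0019  1.2605] [-0.5148 -0.2585 -0.5156] [ 0.0313 -0.0037  0.0307]
boss 0.04945002322186662 nut top 0.059535964779623585 gap mm 0.08594155775696645 -> rad 0.2685673679905201 585
296 335 226 260
flat normal deg 45 [23.7151 23.6847 23.7111]
flat normal deg 46 [23.6592 23.7508 23.668 ]
flat normal deg 44 [23.7771 23.5003 23.747 ]
centre [0.6429 0.1969]
screw top [0.6426 0.1978 0.0879]
```

View pics/w20_c.png

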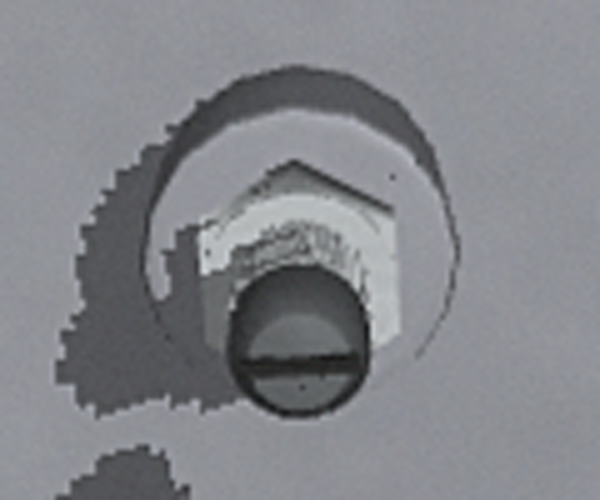

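Emit:
servo_tool(steps=[{"tx":-8,"ty":-5,"tz":-10,"wx":0,"wy":0,"wz":0,"fingers":0.3},{"tx":-8,"ty":-5,"tz":-10,"wx":0,"wy":0,"wz":0,"fingers":0.3},{"tx":-16,"ty":-8,"tz":-12,"wx":0,"wy":0,"wz":0,"fingers":0.3},{"tx":-16,"ty":-8,"tz":-12,"wx":0,"wy":0,"wz":0,"fingers":0.3},{"tx":-16,"ty":-8,"tz":-12,"wx":0,"wy":0,"wz":0,"fingers":0.3},{"tx":-16,"ty":-8,"tz":-12,"wx":0,"wy":0,"wz":0,"fingers":0.3},{"tx":-16,"ty":-8,"tz":-12,"wx":0,"wy":0,"wz":0,"fingers":0.3},{"tx":-16,"ty":-8,"tz":-12,"wx":0,"wy":0,"wz":0,"fingers":0.3}])

```text
clock: 46.97
tcp_pos: [0.5169, 0.0701, 0.2639]
tool_rot: [3.142, -0.0, 1.259]
ft_force: [0.3, -0.3, -0.8]
width: 0.65
```

```bash
python3 -c "
from h import *
np.set_printoptions(precision=4,suppress=True)
s=arm.get_state();print(s['clock'],s['tcp_pos'],s['qd'])
i,z,K,W=grab('wrist','end.png'); X=cloud(z,K,W)
m=(abs(X[...,2]-.1035)<.004)&(np.hypot(X[...,0]-.6,X[...,1]-.063)<.09); P=X[m]; print('platen',np.median(P[:,2]),cv2.minAreaRect((P[:,:2]*1e3).astype(np.float32)))
"
```

```text
46.9667 [0.5169 0.0701 0.2639] [-0.0221  0.0326 -0.0114 -0.0207 -0.0015 -0.0023 -0.0028]
platen 0.10350700242799446 ((601.68994140625, 62.438087463378906), (66.55339050292969, 130.6452178955078), 75.75038146972656)
```

View pics/end.png

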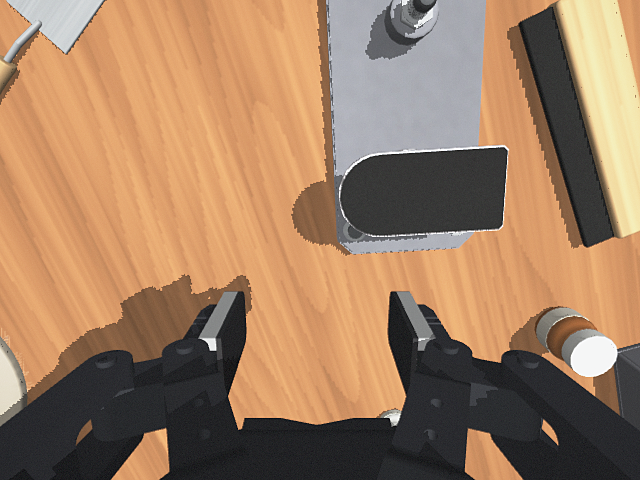

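The platen sits square on the post (425,190) at 103.5 mm with its nose to −x; 104 mm was expected. The arm is clear, so I'm handing in.

```bash
python3 -c "
from rig import arm
print(arm.close_job())"
```

```text
the job is handed in; nothing more can be done
None
```

The press is set up for neck labels and handed in at about 47 s; the job reports no verdict.

- **Spacers:** all four rings are on the post with their tabs in the keyway. The stack top measured 27.5, 35.6, 43.6 and 51.6 mm as each ring went on, against 28, 36, 44 and 52 mm expected.
- **Platen:** it is home on the top ring. Its top measured 103.5 mm against 104 mm expected, and its yaw is about 0.25° off the press. The same depth reading ran about 0.5 mm low throughout.
- **Jam nut:** I turned it about 5.6 rad clockwise in two grasps until the wrist moment jumped from about 0.02 to 0.51 N m. The camera shows a gap to the boss of 0.09 mm, which is about the depth noise. That measurement alone would not resolve 0.12 rad, so I rely on the torque jump.
- **Stop screw:** by eye its slot is within about 0.03 rad of where it started, and the moment stayed below the 0.7 N m that turns it.

**What went wrong:** on the first grasp the fingers closed on top of a ring and pressed down with about 40 N, which is right at the limit for the arm or gripper body. The ring was not moved, and I lifted off and regrasped it lower.

The paints, brushes and tools in the last view looked undisturbed, but I did not measure each of them against its start position.

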